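# Clip a framed glass pendant onto a carrier hook hung from a spring balance

## Task

Weigh the framed glass pendant on the spring balance: first hang the blue carrier hook by its upper crook over the balance's bar and let go of it, then lower the pendant's eye bar (the bar above its tall window) into the carrier's lower hook and press it down past the sprung brass gate until it drops to the bottom of that hook and the gate closes over it. The bar gives way under your push; press gently, so that the pointer never gets into the red zone. Leave the whole chain hanging still and untouched, and do not disturb the bottle, the tape roll, the grey spool or the pliers.

Things in the scene. Friction and masses are not known exactly. Their poses are not given: they have to be found in the camera images.
- balance: Fixed spring balance: grey base 130x150x12 mm, two steel rods, sliding aluminium plate; at its right (-y) a white scale, red pointer, red zone. 325 mm high. Origin on the worktop below the plate's front face; plate faces -x, y along the bar, z up. Plate: 80 mm wide, from 12 mm above the bar's axis to 136 mm below it; it slides down with the bar.
- carriage (a joint): Travel of the balance's plate and bar in m: 0 unloaded (top), growing downward. Linear spring 250 N/m from zero (1 N sinks it 4 mm, weights included), damped (40 Ns/m). Red zone from 0.052 (13 N), hard stop at 0.060.
- bar (a point): Middle of the axis of the balance's steel hanging bar: 10 mm thick, 52 mm long along y between two cheeks (6 mm thick, 8 mm above and below the axis); axis 24 mm in front of the sliding plate's face, 300 mm above the worktop when unloaded. Moves with joint carriage.
- carrier: Loose blue flat-steel carrier hook, 0.13 kg, standing upright. Origin under the middle of its spine; z up, x to its rear. Spine 24 mm wide (y), 6 mm thick (x), 165 mm high. Crook behind its top, arm 16 mm wide, 6 mm thick along the bottom to the front (x -125 mm) with the lower hook on its end. A foot, 50 mm wide, 10 mm high, reaches back to x 33 mm and leans on the plate when hung (0.06 rad back).
- carrier_grip (a point): Where to hold the carrier: spine at z 148 mm of body carrier, free from z 127 to 165 mm; fingers close along y on the 24 mm width. Axes as body carrier.
- crook (a point): Point in the carrier's crook, x 12, y 0, z 115 mm of body carrier: bring it onto the bar's axis from above; hung, it lies up to 6 mm beside the axis. Slot for the bar: x 3 to 21 mm, open below, roof underside at z 120 mm, closed at the rear by a lip (x 21 to 26 mm, 24 mm wide) that hangs down to z 102 mm between bar and plate.
- seat (a point): Axis of the pendant's eye bar when at the bottom of the carrier's lower hook: x -108, y 0, z 10 mm of body carrier (8 mm play to front and rear); axes as body carrier. Hook 10 mm wide, opens upward. Relative to this point: bottom of arm 10 mm lower; rear wall 12 to 17 mm behind, 36 mm up; front tip 12 to 17 mm in front, leaning out to 22 mm at its top, 39 mm up.
- gate_mid (a point): Middle of the hook's brass gate (shut), 31 mm above and 1 mm behind the seat. Gate 21.5 mm long, 3 mm thick, hinged on the rear wall; swings down only, springs back. A bar pressed down 3 mm in front of the seat bends it 1 rad and slips past its end after some 20 mm relative to the hook, at 5 to 9 N (more nearer the hinge); the balance sinks meanwhile and rises at the snap.
- rest: Fixed wooden block 44x80x38 mm with a groove along its y, 11.6 mm wide and 24 mm deep, in which the pendant stands. Origin centre of its underside.
- pendant: Loose brass frame with a pink glass pane, about 0.2 kg (varies), upright in the block's groove: 220 mm high, 51 mm wide (y), up to 10 mm thick (x). Origin centre of its underside, z up. Pane z 6 to 56 mm; open window above it, z 61 to 133 mm, 39 mm wide between wires at y -22.5 and 22.5 mm; the carrier's lower hook goes through it along x. Same from both sides.
- eye_bar (a point): Middle of the axis of the pendant's eye bar (8 mm thick, 48 mm along y), the upper edge of the window, z 137 mm of body pendant. Axes as body pendant. Above it a second opening, 39 mm wide, up to a crosspiece at z 171 to 179 mm: room for the shut gate.
- pendant_grip (a point): Where to hold the pendant: flat tab on top of the crosspiece, 28 mm wide (y), 6 mm thick (x), z 179 to 220 mm; this point at z 202 mm of body pendant; fingers close along y on the 28 mm width.
- flux_bottle: Bystander: amber dropper bottle, 34 mm wide, 102 mm high. Origin under it.
- masking_tape: Bystander: roll of masking tape lying flat, 96 mm across, 24 mm high. Origin under it.
- grey_spool: Bystander: spool of solder wire with grey flanges, 51 mm across, 38 mm high. Origin under it.
- pliers: Bystander: pliers with blue handles lying flat, 172 mm long, 56 mm wide, 14 mm high. Origin under their middle.

How it is judged:
On the way, in this order (a step that is already met when the one before it is completed fails the run):
1. the carrier hangs by its crook on the balance's bar, let go, before the pendant touches it (z of crook in the frame of bar between -0.006 and 0.006 m and horizontal distance between crook and bar below 0.02 m and angle between carrier's own z axis and vertical below 0.2 rad and contact force between carrier and balance above 0.3 N and contact force between the fingers and carrier below 0.1 N and contact force between pendant and carrier below 0.05 N), for 0.3 s.
2. the pendant's eye bar lies at the bottom of the carrier's lower hook, below the gate (z of crook in the frame of bar between -0.006 and 0.006 m and horizontal distance between crook and bar below 0.02 m and angle between carrier's own z axis and vertical below 0.2 rad and contact force between carrier and balance above 0.3 N and z of eye_bar in the frame of seat between -0.006 and 0.006 m and x of eye_bar in the frame of seat between -0.012 and 0.012 m and y of eye_bar in the frame of seat between -0.018 and 0.018 m), for 0.2 s.
At the end, for the whole second after the job is handed in: Carrier hung on the bar (crook within 6 mm in height, 20 mm sideways); pendant bar at the bottom of its lower hook (6 mm height, 12 mm along, 18 mm across); both tilted under 0.2 rad, at rest (0.05, 0.03 m/s); balance bears their weight alone (6 to 24 mm) (all of step 2 and linear speed of pendant below 0.05 m/s and linear speed of carrier below 0.03 m/s and value of joint carriage between 0.006 and 0.024 m and angle between pendant's own z axis and vertical below 0.2 rad); the robot touches nothing.
It fails at once if the balance is pushed into its red zone (travel over 52 mm) (value of joint carriage above 0.052 m).
It fails at once if the bottle, tape roll, grey spool or pliers are moved by more than 25 mm (distance of any of flux_bottle, masking_tape, grey_spool, pliers from where it was at the start of the episode above 0.025 m).
It also fails if it takes over 72 s, if anything falls off the work surface, if the arm or the gripper's body presses on something with over 40 N, if the wrist force passes 120 N, or if a joint passes its speed limit or range.

## Robot

A 6-joint arm with a two-finger parallel gripper is mounted at the origin on a cart in front of the work surface, level with it; the furniture and walls round the work are solid. World frame = base frame: x ahead of the robot, y to its left, z up, the work surface at z = 0. Lengths are in m, angles in rad, forces in N, time in s.
With the tool pointing down it reaches from about 0.4 to 0.825 m from the base axis. Payload 7 kg.
Tool frame: the origin (TCP) lies at the very end of the fingers, on their centre line; the grasp point (between the pads) lies 19 mm behind it; z points along the fingers, y is the line along which they close (so a half turn about z gives the same grasp; the last joint's range is limited). The gripper opens to 88 mm and grips with 3 to 60 N. Pads are 19 mm wide; open, the fingers measure 130 mm over their backs; the gripper's body (78 mm by 193 mm) begins 47 mm behind the grasp point.
Start: joints at [-1.039, 0.359, 0.012, 0, -1.224, -0.288], TCP at [0.163, -0.655, 0.192] pointing down, gripper open.
Joint ranges: [-3.07, 3.07], [-1.43, 2.12], [-1.02, 1.25], [-3.03, 1.67], [-3.05, -0], [-3.03, 3.03]. Speed limits (rad/s): [2.39, 2.39, 3.01, 3.14, 3.14, 3.14].

## Interface

Orientations are given as [roll, pitch, yaw] about the fixed x, y, z axes, in that order (R = Rz(yaw) Ry(pitch) Rx(roll)).
In Python, from station import arm gives the robot as it stands. The module is installed in compiled form; this text tells all that it offers.
- The arm moves only by the shell command python3 -m crank 'ROWS' [FORCE]. ROWS is JSON, a list of rows, each an object of numbers: "dx", "dy", "dz": the shift along the world's x, y, z in m; "twist": the turn about the world's z in degrees; "grip": the opening, from -1 (shut) to 1 (fully open). A call has exactly 5 rows; each row is the pose to reach, as a shift and turn from the pose commanded when the call began; what a row does not reach only later rows make up. A row lasts 1/12 s, in which the tool goes at most 41.7 mm and 7.16 degrees, less where a joint would pass 70% of its speed; a pose out of reach is approached as far as the arm can. A call with a gripper value outside its range is refused whole. The fingers move at their own pace and stop on an object; FORCE is the grip in N (left out, the last holds). Time passes only in rows, so rows that repeat a pose let the fingers close, or fill a call up. It gives the time, the measured TCP pose, the force, the opening and the grip force at its end, in the units of the state.
- arm.get_state(): the state, without advancing time (a new reading comes with each control period).
- arm.grab_frame(name): name is "scene" or "top"; returns the picture (400x640x3 uint8, red, green, blue); there is no depth.
- arm.get_calibration(name): a dict with "fx", "fy", "cx", "cy" (pixels), "k1" (the pictures are not rectified: a ray, as slopes to the right and down, at radius r is drawn at 1 + k1 r^2 times it, then the intrinsics apply), "cam_to_world" (4x4, takes a point from camera to world coordinates). Camera axes: x right, y down, z forward; pixel columns grow to the right and rows downward; lengths in m; the calibration is good to about 2 mm. A picture is of the moment at which its call begins. get_calibration takes no time and is no camera call.
- arm.job_done(): hands the job in; it is judged then, once.
The state is a dict: "t": time; "q": joint angles; "qd": joint speeds; "joint_efforts": joint torques, N m; "eef_pos": TCP position; "ee_rot": TCP orientation; "force": force on the tool from outside, world axes, zero at the start; "moment": the same for the moment, N m; "width": finger opening in m; "gripper_force": force on a finger pad.
Only numpy, scipy, OpenCV 4.12 (cv2) and the standard library are available. Lean on these libraries where they do the work, as an engineer would, in place of code of your own. Each camera call takes 0.05 s, during which the arm holds its last target. There are 200 camera calls.

## Working session

There is one attempt and no reset: what is moved stays moved. The work goes in short steps, Python scripts to look and compute and a shell command to move; the robot and the scene stay as the last step left them, time stands still between calls to the robot, and variables do not carry over. Pictures are saved under pics/ and viewed, at most 10 in all, crops included, and the job is handed in when it is done.

```bash
mkdir -p pics
cat > h.py <<'E'
from station import arm
import numpy as np, cv2
def cal(n):
    return arm.get_calibration(n)
def snap(n,f):
    im=arm.grab_frame(n); cv2.imwrite('pics/'+f,im[:,:,::-1]); return im
def ray(n,u,v):
    c=cal(n); T=np.array(c['cam_to_world'])
    d=np.array([(u-c['cx'])/c['fx'],(v-c['cy'])/c['fy']]); s=d.copy()
    for _ in range(20): s=d/(1+c['k1']*(s@s))
    w=T[:3,:3]@np.array([s[0],s[1],1.]); return T[:3,3],w/np.linalg.norm(w)
def onz(n,u,v,z):
    o,d=ray(n,u,v); return o+d*(z-o[2])/d[2]
def tri(r1,r2):
    (a,b),(c,d)=r1,r2
    k=np.linalg.lstsq(np.stack([b,-d],1),c-a,rcond=None)[0]
    p,q=a+b*k[0],c+d*k[1]; return (p+q)/2,np.linalg.norm(p-q)
def proj(n,p):
    c=cal(n);T=np.linalg.inv(np.array(c['cam_to_world'])); q=T[:3,:3]@np.array(p)+T[:3,3]
    s=q[:2]/q[2]; s=s*(1+c['k1']*(s@s)); return np.array([c['fx']*s[0]+c['cx'],c['fy']*s[1]+c['cy']])
E
python3 - <<'E'
from h import *
np.set_printoptions(precision=4,suppress=True)
for n in('scene','top'): snap(n,n+'0.png'); print(n,cal(n))
s=arm.get_state();print(s)
E
```

```text
scene {'fx': 468.6722429021834, 'fy': 468.6722429021834, 'cx': 319.6107650841376, 'cy': 209.67108645688756, 'k1': -0.09901425862154382, 'cam_to_world': array([[ 0.7919, -0.4161,  0.4469, -0.2286],
       [-0.6103, -0.563 ,  0.5573, -0.8159],
       [ 0.0197, -0.7141, -0.6998,  1.246 ],
       [ 0.    ,  0.    ,  0.    ,  1.    ]])}
top {'fx': 519.5662792160355, 'fy': 519.5662792160355, 'cx': 321.2426726844903, 'cy': 201.55085685980302, 'k1': -0.04206942336764485, 'cam_to_world': array([[ 0.4316, -0.7105,  0.5559, -0.6686],
       [-0.9021, -0.3437,  0.261 , -0.4906],
       [ 0.0056, -0.6141, -0.7892,  1.7544],
       [ 0.    ,  0.    ,  0.    ,  1.    ]])}
{'t': 0.1, 'q': array([-1.0389,  0.3594,  0.0112, -0.0003, -1.2241, -0.2882]), 'qd': array([ 0.0001, -0.0028,  0.0013,  0.0006, -0.0001, -0.0007]), 'joint_efforts': array([ -0.0015, -58.4163,  29.375 ,   7.0156,   0.0102,  -0.0001]), 'eef_pos': array([ 0.1628, -0.6546,  0.1907]), 'ee_rot': array([ 3.1401, -0.0001, -2.898 ]), 'force': array([ 0.0647, -1.4142,  0.9457]), 'moment': array([ 0.0234,  0.0309, -0.0274]), 'gripper_force': 0.0, 'width': 0.08759114848649908}
```

View pics/scene0.png

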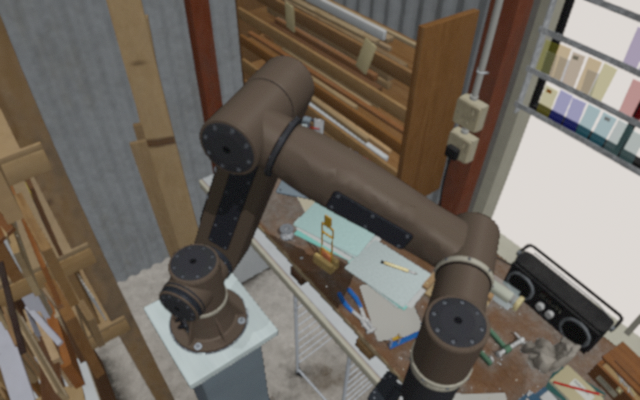

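View pics/top0.png

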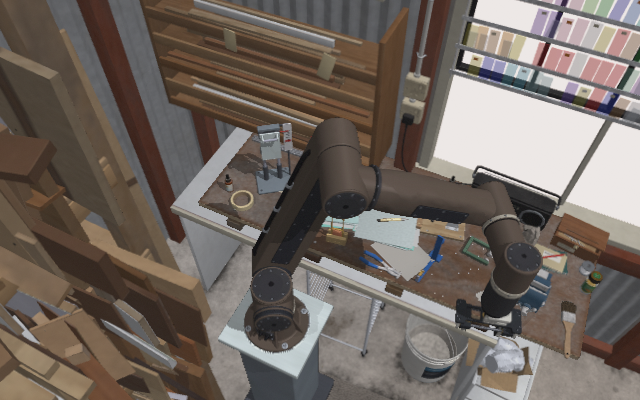

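Scene: pendant about (327,245), carrier blue at (405,338), the balance hidden by the arm. Top: balance at (272,160), carrier at (437,250), pendant at (335,235) partly hidden. Let me get rough positions and an enlarged crop.

Run:
```python
from h import *
np.set_printoptions(precision=3,suppress=True)
for k,n,u,v,z in [('carrier foot','top',430,276,0),('carrier','scene',395,345,0),('pend block','top',337,238,.038),('pend block','scene',327,262,.038),('balance base','top',272,188,.01),('tape','top',241,199,.02),('bottle','top',229,188,0),('pliers','top',380,268,0),('spool','scene',287,232,.03)]: print(k,onz(n,u,v,z))
a=cv2.imread('pics/top0.png')[110:290,200:460]; a=cv2.resize(a,None,fx=3,fy=3,interpolation=2); cv2.imwrite('pics/c1.png',a)
```

```text
carrier foot [ 0.421 -0.446  0.   ]
carrier [ 0.397 -0.412  0.   ]
pend block [ 0.402 -0.058  0.038]
pend block [ 0.411 -0.065  0.038]
balance base [0.534 0.311 0.01 ]
tape [0.417 0.396 0.02 ]
bottle [0.459 0.485 0.   ]
pliers [ 0.371 -0.258  0.   ]
spool [0.387 0.132 0.03 ]
```

View pics/c1.png

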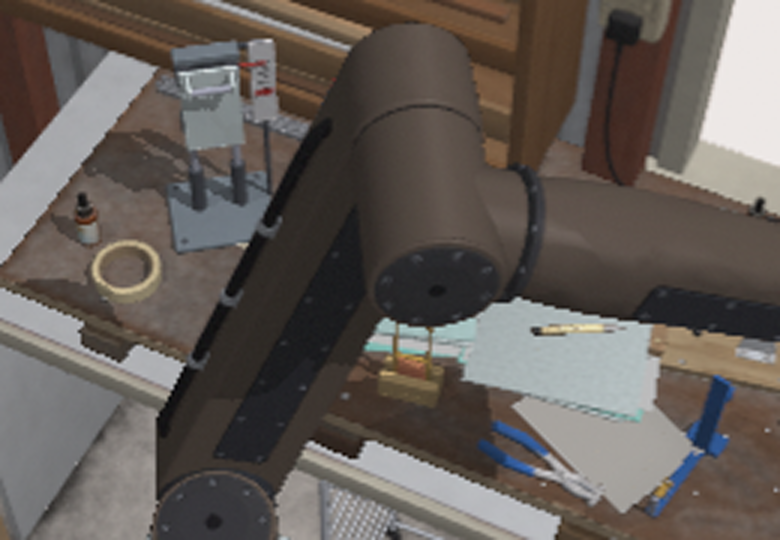

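```bash
python3 -m crank '[{"dx":-0.02,"dy":-0.02,"dz":0.04},{"dx":-0.04,"dy":-0.03,"dz":0.08},{"dx":-0.07,"dy":-0.03,"dz":0.11},{"dx":-0.10,"dy":-0.03,"dz":0.14},{"dx":-0.13,"dy":-0.03,"dz":0.16}]' 20
python3 - <<'E'
from h import *
a=snap('scene','s1.png'); b=snap('top','t1.png')
c1=cv2.resize(a[200:400,260:500,::-1],None,fx=2.5,fy=2.5,interpolation=2)
c2=cv2.resize(b[220:300,360:460,::-1],None,fx=6,fy=6,interpolation=2)[:500]
cv2.imwrite('pics/c2.png',c1);cv2.imwrite('pics/c3.png',c2)
E
```

```text
invalid input at $[0]: expected keys dx, dy, dz, twist, grip
```

View pics/c2.png

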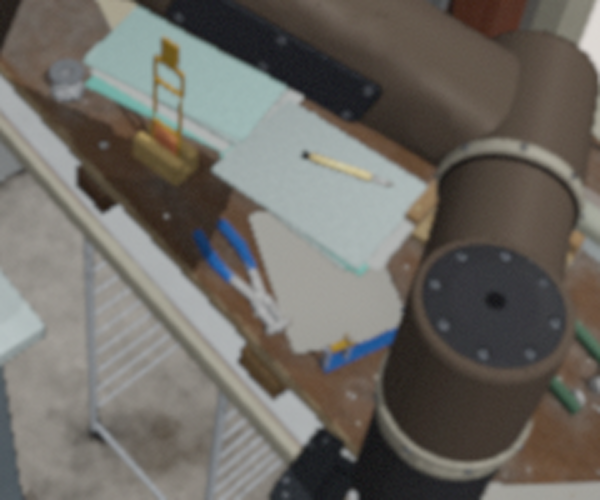

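View pics/c3.png

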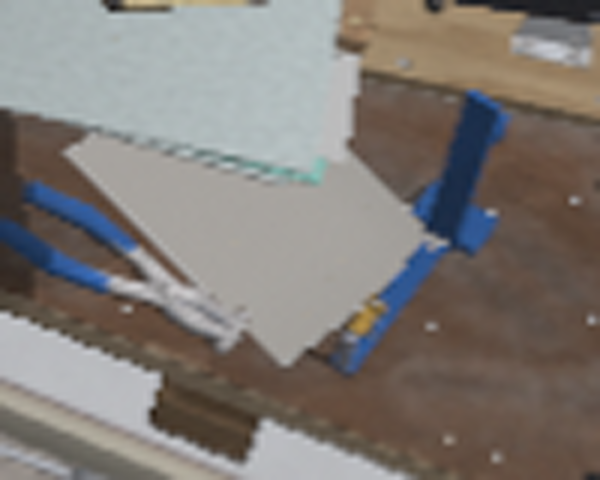

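The scene crop shows the carrier's hook end at full (391,345), the spine hidden by the wrist, and the pendant tab at (328,220). The top crop shows the spine top at (441,237), its base at about (434,260) and the hook end at (418,278). The move was refused because all keys are required, so I'll repeat it.

```bash
python3 -m crank '[{"dx":-0.02,"dy":-0.02,"dz":0.03,"twist":0,"grip":1},{"dx":-0.05,"dy":-0.02,"dz":0.06,"twist":0,"grip":1},{"dx":-0.08,"dy":-0.03,"dz":0.09,"twist":0,"grip":1},{"dx":-0.11,"dy":-0.03,"dz":0.11,"twist":0,"grip":1},{"dx":-0.14,"dy":-0.03,"dz":0.13,"twist":0,"grip":1}]' 20
python3 - <<'E'
from h import *
np.set_printoptions(precision=3,suppress=True)
a=snap('scene','s2.png'); b=snap('top','t2.png')
for u,v,z in[(440.8,236.7,.165),(434.2,260,.006),(417.5,278.3,0.0)]: print(onz('top',u,v,z))
for n,im in(('scene',a),('top',b)):
    h=cv2.cvtColor(im,cv2.COLOR_RGB2HSV); m=cv2.inRange(h,(105,140,40),(125,255,255))
    k,l,st,ce=cv2.connectedComponentsWithStats(m)
    for i in range(1,k):
        if st[i,4]>15: print(n,st[i],ce[i])
c1=cv2.resize(a[200:400,260:500,::-1],None,fx=2.5,fy=2.5,interpolation=2)
c2=cv2.resize(b[110:310,200:460,::-1],None,fx=2.5,fy=2.5,interpolation=2)
cv2.imwrite('pics/c4.png',np.hstack([c1[:, 50:500],c2])[:, :]) if 0 else cv2.imwrite('pics/c4.png',c1)
E
```

```text
t: 0.62
eef_pos: [0.0215, -0.6853, 0.3231]
ee_rot: [-3.141, -0.0, -2.898]
force: [0.3, -1.6, -0.4]
width: 0.0876
gripper_force: 0.0
[ 0.495 -0.434  0.165]
[ 0.494 -0.438  0.006]
[ 0.391 -0.406  0.   ]
scene [550 112  13  11  78] [555.923 117.154]
scene [563 119  14  12  86] [569.523 124.453]
scene [347 288  14  18  72] [353.931 296.361]
scene [338 293  14  19  77] [343.935 301.727]
top [480  73   9   5  23] [483.87   74.913]
top [491  76  10   5  25] [495.4   78.24]
top [597  94  21  20 103] [608.359 105.495]
top [423 235  21  40 212] [435.   252.75]
top [365 251  17  10  52] [372.442 255.173]
top [360 257  17  11  60] [367.367 262.183]
```

View pics/c4.png

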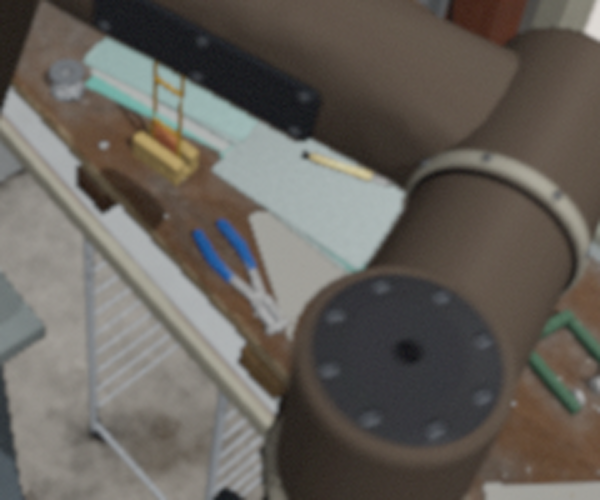

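The arm now hides the carrier in the scene view. Top gives the carrier spine near (0.495,-0.436), with the hook pointing to -x,+y. I'll swing the arm to the middle, high up, to clear the view.

```bash
R='x'; python3 -m crank '[{"dx":0.028,"dy":0.028,"dz":0.01,"twist":-6,"grip":1},{"dx":0.056,"dy":0.056,"dz":0.02,"twist":-12,"grip":1},{"dx":0.084,"dy":0.084,"dz":0.03,"twist":-18,"grip":1},{"dx":0.112,"dy":0.112,"dz":0.04,"twist":-24,"grip":1},{"dx":0.14,"dy":0.14,"dz":0.05,"twist":-30,"grip":1}]' >/dev/null
python3 -m crank '[{"dx":0.028,"dy":0.028,"dz":0.01,"twist":0,"grip":1},{"dx":0.056,"dy":0.056,"dz":0.02,"twist":0,"grip":1},{"dx":0.084,"dy":0.084,"dz":0.03,"twist":0,"grip":1},{"dx":0.112,"dy":0.112,"dz":0.04,"twist":0,"grip":1},{"dx":0.14,"dy":0.14,"dz":0.05,"twist":0,"grip":1}]' >/dev/null
python3 -m crank '[{"dx":0.028,"dy":0.028,"dz":0.005,"twist":0,"grip":1},{"dx":0.056,"dy":0.056,"dz":0.01,"twist":0,"grip":1},{"dx":0.084,"dy":0.084,"dz":0.01,"twist":0,"grip":1},{"dx":0.112,"dy":0.112,"dz":0.01,"twist":0,"grip":1},{"dx":0.14,"dy":0.14,"dz":0.01,"twist":0,"grip":1}]'
python3 -m crank '[{"dx":0.02,"dy":0.035,"dz":0.0,"twist":0,"grip":1},{"dx":0.04,"dy":0.07,"dz":0.0,"twist":0,"grip":1},{"dx":0.06,"dy":0.1,"dz":0.0,"twist":0,"grip":1},{"dx":0.08,"dy":0.13,"dz":0.0,"twist":0,"grip":1},{"dx":0.08,"dy":0.15,"dz":0.0,"twist":0,"grip":1}]'
python3 - <<'E'
from h import *
a=snap('scene','s3.png'); b=snap('top','t3.png')
c1=cv2.resize(a[190:370,280:480,::-1],None,fx=2.2,fy=2.2,interpolation=2)
c2=cv2.resize(b[110:290,210:370,::-1],None,fx=2.2,fy=2.2,interpolation=2)
cv2.imwrite('pics/c5.png',np.hstack([c1,c2]));
E
```

```text
t: 1.97
eef_pos: [0.4439, -0.2629, 0.4316]
ee_rot: [3.141, 0.0, 2.862]
force: [0.7, -0.6, 0.0]
width: 0.0878
gripper_force: 0.0
t: 2.38
eef_pos: [0.5252, -0.1117, 0.4294]
ee_rot: [-3.141, -0.003, 2.864]
force: [-0.5, -0.4, -1.5]
width: 0.088
gripper_force: 0.0
```

View pics/c5.png

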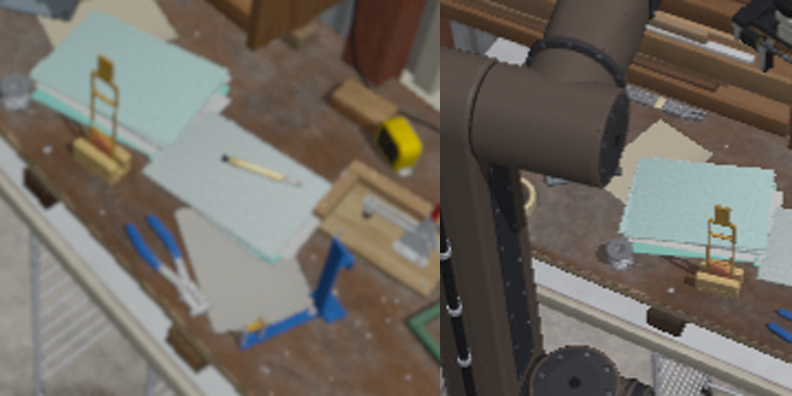

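Both the carrier and the pendant are clear now. In the scene view the carrier spine top is at about (433,299), its base (428,333), hook end (392,345). The pendant tab is at about (328,221) in the scene and (338,207) in top.

```bash
cat > m.py <<'E'
from h import *
np.set_printoptions(precision=4,suppress=True)
def comp(n,f,lo,hi,box):
    im=cv2.imread('pics/'+f); h=cv2.cvtColor(im,cv2.COLOR_BGR2HSV); m=cv2.inRange(h,lo,hi)
    k=np.zeros_like(m); x0,y0,x1,y1=box; k[y0:y1,x0:x1]=m[y0:y1,x0:x1]; return k
def rows(m,step=3):
    ys=np.unique(np.nonzero(m)[0])
    for y in ys[::step]:
        x=np.nonzero(m[y])[0]; print(y,x.min(),x.max(),len(x),end=' | ')
    print()
E
python3 - <<'E'
from m import *
for n,f,bx in(('scene','s3.png',(385,290,460,350)),('top','t3.png',(410,230,460,285))):
    m=comp(n,f,(100,110,30),(128,255,255),bx); print(n);rows(m,2)
for n,f,bx in(('scene','s3.png',(310,205,350,280)),('top','t3.png',(320,195,360,250))):
    m=comp(n,f,(13,110,60),(30,255,255),bx); print(n);rows(m,2)
E
```

```text
scene
299 432 432 1 | 301 431 434 4 | 303 431 436 6 | 305 430 438 9 | 307 429 439 11 | 309 428 440 13 | 311 428 438 9 | 313 427 432 6 | 315 426 432 7 | 317 426 431 6 | 319 425 430 6 | 321 424 429 6 | 323 422 430 9 | 325 423 431 9 | 327 423 433 11 | 329 424 434 11 | 331 418 436 14 | 333 414 436 22 | 335 410 431 14 | 337 405 415 11 | 339 401 410 10 | 341 395 406 9 | 343 392 402 11 | 345 392 397 6 | 347 391 392 2 | 
top
235 438 439 2 | 237 438 442 5 | 239 437 444 8 | 241 436 443 8 | 243 436 442 7 | 245 435 440 6 | 247 435 439 5 | 249 434 439 6 | 251 431 438 8 | 253 430 437 8 | 255 429 440 12 | 257 431 441 11 | 259 435 440 6 | 261 430 439 6 | 263 428 432 5 | 265 427 430 4 | 267 425 429 5 | 269 423 427 5 | 271 425 426 2 | 273 423 424 2 | 275 423 423 1 | 277 420 421 2 | 279 419 420 2 | 281 418 418 1 | 
scene
216 326 326 1 | 218 325 329 5 | 220 325 330 6 | 222 325 330 6 | 224 325 330 6 | 226 328 329 2 | 232 322 324 3 | 248 310 322 3 | 250 311 325 10 | 252 310 328 13 | 254 310 331 13 | 256 310 332 13 | 258 310 333 17 | 260 310 333 20 | 262 310 339 22 | 264 312 339 23 | 266 320 340 16 | 268 324 340 16 | 270 326 336 9 | 272 329 339 3 | 275 310 311 2 | 277 310 313 4 | 279 312 315 3 | 
top
203 335 336 2 | 205 335 341 7 | 207 335 340 6 | 209 332 340 7 | 211 334 341 8 | 213 342 343 2 | 215 332 343 2 | 217 334 343 8 | 219 342 343 2 | 224 331 331 1 | 226 331 331 1 | 228 331 337 7 | 230 331 343 7 | 232 331 343 5 | 234 332 343 3 | 236 340 343 3 |
```

```bash
python3 - <<'E'
from m import *
T=lambda s,t:tri(ray('scene',*s),ray('top',*t))
L=T((432,299.3),(438,235));R=T((440,308.6),(444.3,239));print('carr top L,R',L,R, 'mid',T((436,304),(441.2,237)))
d=R[0]-L[0];print('yaw from edge',np.degrees(np.arctan2(d[1],d[0]))+90)
print('hook end',T((391.3,347),(417.5,281)), onz('scene',391.5,347,0),onz('top',418,281,0))
print('tab centre',T((327.9,221.5),(338,207.8)))
# pendant width direction: tab edges at top
E
python3 - <<'E'
import cv2,numpy as np
a=cv2.imread('pics/s3.png')[210:275,305:350];b=cv2.imread('pics/t3.png')[198:250,318:356];c=cv2.imread('pics/t0.png') if 0 else cv2.imread('pics/top0.png')[115:200,250:305]
f=lambda i,k:cv2.copyMakeBorder(cv2.resize(i,None,fx=k,fy=k,interpolation=0),0,600-int(i.shape[0]*k),0,0,0)[:600]
o=np.hstack([f(a,6),f(b,6),f(c,5)]);cv2.imwrite('pics/c6.png',o[:,:800]);print(o.shape)
E
```

```text
carr top L,R (array([ 0.5031, -0.4219,  0.156 ]), np.float64(0.0017610118183748133)) (array([ 0.5169, -0.4478,  0.1275]), np.float64(0.001737689384913344)) mid (array([ 0.5097, -0.435 ,  0.1421]), np.float64(0.001909478968679807))
yaw from edge 28.008959662419272
hook end (array([ 0.3844, -0.4087, -0.0054]), np.float64(0.003043413425406992)) [ 0.3838 -0.4101  0.    ] [ 0.3803 -0.4112  0.    ]
tab centre (array([ 0.4197, -0.0491,  0.2117]), np.float64(0.0018686481994226484))
(600, 773, 3)
```

View pics/c6.png

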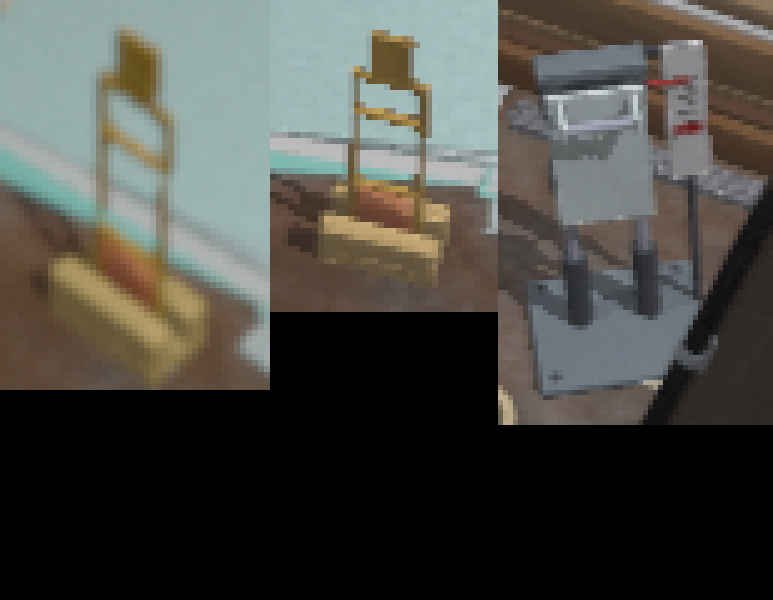

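The pendant stands upright, its width direction running down-right in both views. The balance plate is seen in top with the bar at about (368/…) → full (369,138). Next, the carrier yaw from the gate, and the balance geometry.

Run:
```python
from m import *
T=lambda s,t:tri(ray('scene',*s),ray('top',*t))
g=[]
for n,f,bx in(('scene','s3.png',(388,330,412,350)),('top','t3.png',(410,262,432,285))):
    m=comp(n,f,(12,110,90),(32,255,255),bx); y,x=np.nonzero(m); print(n,len(x),x.min(),x.max(),y.min(),y.max()); g.append((x.mean(),y.mean()))
G=T(*g);print('gate',g,G)
for n,u,v in(('scene',432,299),('top',437.8,234.8),('top',444.2,239.2)): print(n,onz(n,u,v,.165))
# tab corners, full-px
s=lambda x,y:(305+x/6-.5,210+y/6-.5); t=lambda x,y:(318+(x-270)/6-.5,198+y/6-.5)
TL=T(s(119,30),t(372,31));TR=T(s(158,47),t(414,42));BL=T(s(119,84),t(372,78));BR=T(s(156,108),t(412,86))
XL=T(s(103,130),t(356,106));XR=T(s(168,164),t(424,126))
for k in(TL,TR,BL,BR,XL,XR):print(k)
# block corners upper front
print(T(s(52,262),t(320,212)),T(s(155,345),t(438,240)))
# balance top view corners; unpack crop: x0=498,k=5,(250,115)
b=lambda x,y:(250+(x-498)/5-.5,115+y/5-.5)
print('base',[onz('top',*b(x,y),.012) for x,y in((528,310),(546,393),(692,262))])
print('bar', [onz('top',*b(x,y),.300) for x,y in((556,128),(636,124))])
print('plate top/bot L/R',onz('top',*b(546,85),.312),onz('top',*b(646,85),.312),onz('top',*b(562,222),.164),onz('top',*b(656,212),.164))
```

```text
scene 18 393 399 336 339
top 15 418 423 271 275
gate [(np.float64(395.8333333333333), np.float64(337.6666666666667)), (np.float64(420.4), np.float64(272.73333333333335))] (array([ 0.3941, -0.4094,  0.0411]), np.float64(0.0010830851785717964))
scene [ 0.4968 -0.4248  0.165 ]
top [ 0.4981 -0.4212  0.165 ]
top [ 0.4896 -0.4486  0.165 ]
(array([ 0.4178, -0.0345,  0.2338]), np.float64(0.002043304149126851))
(array([ 0.4187, -0.0628,  0.2413]), np.float64(0.002506150836950142))
(array([ 0.4147, -0.0376,  0.1954]), np.float64(0.0033603473782072633))
(array([ 0.419 , -0.0631,  0.1964]), np.float64(0.0030394770205090962))
(array([ 0.4161, -0.0264,  0.1532]), np.float64(0.002008346439682388))
(array([ 0.4205, -0.0724,  0.1596]), np.float64(0.005266794097583312))
(array([ 0.3955, -0.0119,  0.0483]), np.float64(0.005749030224754241)) (array([ 0.4057, -0.0925,  0.0504]), np.float64(0.009365926493579117))
base [array([0.5586, 0.4073, 0.012 ]), array([0.4837, 0.3462, 0.012 ]), array([0.6718, 0.3034, 0.012 ])]
bar [array([0.5279, 0.3333, 0.3   ]), array([0.5589, 0.2791, 0.3   ])]
plate top/bot L/R [0.5557 0.357  0.312 ] [0.5899 0.2862 0.312 ] [0.5472 0.3518 0.164 ] [0.591  0.2871 0.164 ]
```

```bash
python3 -m crank '[{"dx":-0.006,"dy":-0.04,"dz":0,"twist":0,"grip":1},{"dx":-0.012,"dy":-0.08,"dz":0,"twist":0,"grip":1},{"dx":-0.018,"dy":-0.12,"dz":0,"twist":0,"grip":1},{"dx":-0.024,"dy":-0.16,"dz":-0.01,"twist":0,"grip":1},{"dx":-0.028,"dy":-0.2,"dz":-0.02,"twist":0,"grip":1}]' >/dev/null
python3 -m crank '[{"dx":0,"dy":-0.035,"dz":-0.02,"twist":0,"grip":1},{"dx":0,"dy":-0.07,"dz":-0.04,"twist":0,"grip":1},{"dx":0,"dy":-0.1,"dz":-0.06,"twist":0,"grip":1},{"dx":0,"dy":-0.125,"dz":-0.08,"twist":0,"grip":1},{"dx":0,"dy":-0.125,"dz":-0.1,"twist":0,"grip":1}]'
python3 -m crank '[{"dx":0,"dy":0,"dz":-0.03,"twist":0,"grip":1},{"dx":0,"dy":0,"dz":-0.06,"twist":0,"grip":1},{"dx":0,"dy":0,"dz":-0.08,"twist":0,"grip":1},{"dx":0,"dy":0,"dz":-0.1,"twist":0,"grip":1},{"dx":0,"dy":0,"dz":-0.1,"twist":0,"grip":1}]'
python3 - <<'E'
from h import *
snap('scene','s4.png');snap('top','t4.png')
a=cv2.imread('pics/s4.png')[230:370,370:500];b=cv2.imread('pics/t4.png')[170:300,390:500];
f=lambda i:cv2.resize(i,(400,400*i.shape[0]//i.shape[1]),interpolation=2)[:420]
A,B=f(a),f(b);h=min(len(A),len(B));cv2.imwrite('pics/c7.png',np.hstack([A[:h],B[:h]]))
E
```

```text
t: 3.32
eef_pos: [0.4934, -0.4442, 0.3086]
ee_rot: [-3.141, -0.003, 2.858]
force: [0.1, 0.7, -0.6]
width: 0.0874
gripper_force: 0.0
t: 3.73
eef_pos: [0.4924, -0.4387, 0.2065]
ee_rot: [3.139, -0.007, 2.861]
force: [-0.8, 0.8, -1.1]
width: 0.0875
gripper_force: 0.0
```

```bash
python3 -m crank '[{"dx":0.004,"dy":0.002,"dz":-0.03,"twist":0,"grip":1},{"dx":0.004,"dy":0.002,"dz":-0.055,"twist":0,"grip":1},{"dx":0.004,"dy":0.002,"dz":-0.071,"twist":0,"grip":1},{"dx":0.004,"dy":0.002,"dz":-0.071,"twist":0,"grip":1},{"dx":0.004,"dy":0.002,"dz":-0.071,"twist":0,"grip":1}]' 30
python3 -m crank '[{"dx":0,"dy":0,"dz":0,"twist":0,"grip":-0.6},{"dx":0,"dy":0,"dz":0,"twist":0,"grip":-0.6},{"dx":0,"dy":0,"dz":0,"twist":0,"grip":-1},{"dx":0,"dy":0,"dz":0,"twist":0,"grip":-1},{"dx":0,"dy":0,"dz":0,"twist":0,"grip":-1}]' 30
python3 -m crank '[{"dx":0,"dy":0,"dz":0,"twist":0,"grip":-1},{"dx":0,"dy":0,"dz":0,"twist":0,"grip":-1},{"dx":0,"dy":0,"dz":0,"twist":0,"grip":-1},{"dx":0,"dy":0,"dz":0,"twist":0,"grip":-1},{"dx":0,"dy":0,"dz":0,"twist":0,"grip":-1}]' 30
```

```text
t: 4.25
eef_pos: [0.4993, -0.4386, 0.1419]
ee_rot: [-3.141, 0.001, 2.862]
force: [0.2, 0.2, 0.8]
width: 0.0877
gripper_force: 0.0
t: 4.67
eef_pos: [0.4992, -0.4382, 0.1413]
ee_rot: [-3.141, 0.001, 2.862]
force: [-0.3, 0.4, 0.1]
width: 0.06
gripper_force: 0.0
t: 5.08
eef_pos: [0.4989, -0.438, 0.1405]
ee_rot: [3.142, -0.0, 2.862]
force: [-0.5, -0.4, 0.1]
width: 0.0266
gripper_force: 0.0
```

```bash
python3 -m crank '[{"dx":0,"dy":0,"dz":-0.004,"twist":0,"grip":-0.3},{"dx":-0.002,"dy":0,"dz":-0.008,"twist":0,"grip":-0.3},{"dx":-0.002,"dy":0,"dz":-0.008,"twist":0,"grip":-1},{"dx":-0.002,"dy":0,"dz":-0.008,"twist":0,"grip":-1},{"dx":-0.002,"dy":0,"dz":-0.008,"twist":0,"grip":-1}]' 40
python3 -m crank '[{"dx":0,"dy":0,"dz":0,"twist":0,"grip":-1},{"dx":0,"dy":0,"dz":0,"twist":0,"grip":-1},{"dx":0,"dy":0,"dz":0,"twist":0,"grip":-1},{"dx":0,"dy":0,"dz":0,"twist":0,"grip":-1},{"dx":0,"dy":0,"dz":0,"twist":0,"grip":-1}]' 40
```

```text
t: 5.5
eef_pos: [0.4968, -0.4381, 0.1325]
ee_rot: [-3.142, -0.0, 2.862]
force: [0.1, -0.2, 0.4]
width: 0.0158
gripper_force: 0.0
t: 5.92
eef_pos: [0.497, -0.4381, 0.1327]
ee_rot: [-3.142, 0.0, 2.862]
force: [0.3, 0.5, 0.2]
width: 0.0009
gripper_force: 0.0
```

The fingers shut on nothing, so I need to look.

Run:
```python
from h import *
snap('scene','s5.png');snap('top','t5.png')
a=cv2.imread('pics/s5.png')[230:370,370:500];b=cv2.imread('pics/t5.png')[170:300,390:500];
f=lambda i:cv2.resize(i,(400,400*i.shape[0]//i.shape[1]),interpolation=2)[:430]
A,B=f(a),f(b);h=min(len(A),len(B));cv2.imwrite('pics/c7.png',np.hstack([A[:h],B[:h]]))
print(proj('scene',[.497,-.438,.133]),proj('top',[.497,-.438,.133]))
```

```text
[433.28579291 308.54653372] [440.43955244 241.44966994]
```

View pics/c7.png

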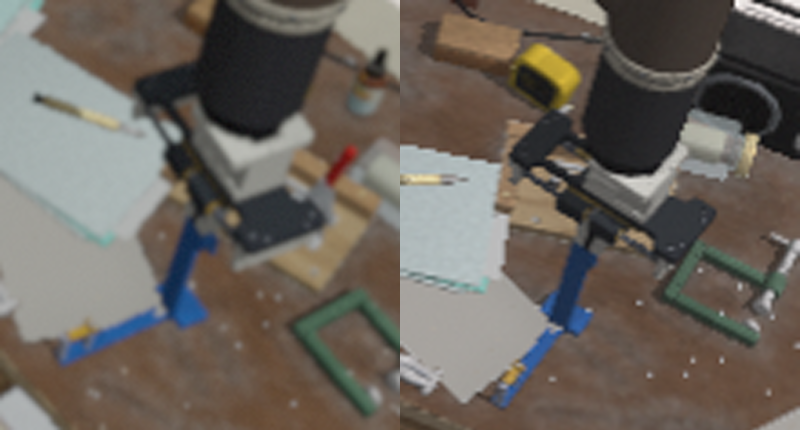

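Run:
```python
from m import *
for n,fs,bx in(('scene',('s3.png','s5.png'),(420,285,448,345)),('top',('t3.png','t5.png'),(425,222,456,266))):
    ms=[comp(n,f,(100,90,25),(128,255,255),bx)>0 for f in fs]
    x0,y0,x1,y1=bx
    print(n,bx)
    im=cv2.imread('pics/'+fs[1])
    for y in range(y0,y1):
        print(y,''.join('#' if a and b else 'o' if a else '+' if b else ('d' if im[y,x0+i].max()<60 else 'g' if np.ptp(im[y,x0+i].astype(int))<18 else '.') for i,(a,b) in enumerate(zip(ms[0][y,x0:x1],ms[1][y,x0:x1]))))
```

```text
scene (420, 285, 448, 345)
285 ggg...ddddd...dddddggggggggg
286 ggg....ddd..ggdddddggggggggg
287 ggg....ddd.ggdddddddgggggggg
288 gggg.......ddddddddddggggggg
289 ggggg......ddddddddddggggggg
290 gggggg.....dddddddddddgggggg
291 ggggg......ddddddddddddggggg
292 ggggg......dddddddddddddgggg
293 gggg........ddddddddddddgggg
294 gggg........dddddddddddddggg
295 gggg........ddddddg..ddddggg
296 ggg........ggdddd.....dddddg
297 gg........gggdddd....gddgddd
298 g.........ggodddd...gggg...d
299 .........ggoooddg..ggggg....
300 .........ggoooodggggggg.....
301 .........gg#ooooggggggg.....
302 .........g.##ooooggggggg....
303 .........g###oooooggggggg..g
304 .........g####oooooggggggggd
305 ........gg####ooooogg..gdddd
306 ........g######oo##ogg..gddd
307 ........g###########og..gddd
308 .......g.###########og..ggdd
309 .......g############og...ggg
310 .......g############gg....gg
311 ......g.#######oog##g.....gg
312 ......g#######....g.g.....gg
313 ......g#######g...........gg
314 .....g.######............ggg
315 .....g#######g...........ggg
316 ....g.######og...........ggg
317 ....g#######.
[... 1815 characters left out ...]
#g..............
247 ........gg#####g...............
248 ........g######g...............
249 .......gg######g...............
250 gg...gg#######g................
251 gggggg########g................
252 ggggg#########g................
253 gggg#########.g...............g
254 gggg##########og...............
255 ggg.############.g.............
256 ggggg#############g............
257 gggggg############g............
258 gggggg.##########g.............
259 gggggggg.#######.g.............
260 ggggg..ggg######g..............
261 gggg.#..##.####g...............
262 ggg.#####gggg.g................
263 ggg#####g......................
264 gg.####........................
265 g.#####........................
```

Run:
```python
from m import *
c=np.array([.4965,-.4366]);a=np.radians(-15.5);X=np.array([np.cos(a),np.sin(a)]);Y=np.array([-X[1],X[0]])
P=lambda x,y,z:[*(c+X*x+Y*y),z]
for k,p in {'topFL':(-.003,.012,.165),'topFR':(-.003,-.012,.165),'topRL':(.003,.012,.165),'topRR':(.003,-.012,.165),'roofL':(.024,.012,.126),'roofR':(.024,-.012,.126),'FR@.126':(-.003,-.012,.126),'FL@.126':(-.003,.012,.126),'botFR':(-.003,-.012,.01),'botFL':(-.003,.012,.01),'footRL':(.033,.025,.01),'footRR':(.033,-.025,.01),'gate':(-.109,0,.041),'tipR':(-.125,-.005,.0)}.items():
    print(k,proj('scene',P(*p)).round(1),proj('top',P(*p)).round(1))
```

```text
topFL [431.9 298.9] [438.5 235.4]
topFR [436.4 305.5] [444.  238.9]
topRL [433.7 298.2] [439.4 234.3]
topRR [438.2 304.9] [444.8 237.9]
roofL [437.2 303.8] [440.5 236.7]
roofR [441.7 310.3] [445.9 240.2]
FR@.126 [433.6 313.3] [441.9 244.7]
FL@.126 [429.2 306.7] [436.6 241.2]
botFR [426.1 334.7] [436.3 260.9]
botFL [422.  328.3] [431.2 257.5]
footRL [429.9 321. ] [433.5 249.8]
footRR [438.5 334.2] [444.1 256.9]
gate [394.6 337.9] [419.7 273. ]
tipR [388.8 348.2] [416.7 281.8]
```

Run:
```python
from m import *
im=cv2.imread('pics/s5.png')[:,:,::-1]
for y in range(296,314): print(y,' '.join('%02x%02x%02x'%tuple(im[y,x]) for x in range(428,446)))
im=cv2.imread('pics/t5.png')[:,:,::-1]
for y in range(230,246): print(y,' '.join('%02x%02x%02x'%tuple(im[y,x]) for x in range(434,452)))
```

```text
296 635641 695d4a 655f52 56534d 3d3d3b 262928 16181c 191a1d 272827 413a2e 5a4d30 655735 5a4e32 453b27 302a1e 25221b 292521 2a2b29
297 5f5243 5f5447 5e5b52 595753 494845 2f302e 191a1c 18191c 312c23 53462c 685835 6c5e43 5d5646 4c463f 3a3730 37352e 3c382f 363026
298 625549 62594e 5f5c55 595955 4f4e4b 333333 1e1f20 1c1c1c 383123 584b29 665736 5e5546 565451 4d4d4f 464746 4f4e47 595446 5a503f
299 675c4f 675e56 5f5a56 555653 484845 323130 232425 262525 3d372c 554b34 5d5541 524e49 4d4e51 4e5156 535454 635d56 786d59 807258
300 6b5d53 625a54 525054 43474d 393b3f 2e2d2c 323232 3a3a3b 44443f 545147 5a574e 4e4e4b 48494e 4b4e54 565657 6f6558 897960 938162
301 695c52 5e5755 43454f 2e3648 242937 323536 474745 4f4f4d 51504d 575651 5b5a55 535451 484a4a 44464a 504d4d 6d6456 8b7b61 968566
302 6a5a50 564e4e 383c4d 1e2f48 1f293e 393c40 51524e 575854 575653 5a5a56 5d5c58 575954 4f514d 454646 434343 5c544c 7a6e5a 88785f
303 65554b 4d464c 2c344b 142c49 1f2e46 394049 525453 5a5b57 5b5b57 5c5b57 5c5c57 5c5b57 585854 4e4e4a 434241 454241 595249 665d4d
304 5f4f47 423e4a 202e4a 162c4c 152948 2f394c 494d52 585856 
[... 2619 characters left out ...]
a 6e5f57 716058 706359 6c5e56 655851 645750 61554e
241 674f40 514443 253047 1c2d4a 1c2e4a 1e2f4a 1c2d4a 1d2f4a 1e3352 203350 52474a 66544a 6a5b50 6a5b54 66574e 63554c 63544b 63554e
242 654c3d 4f4243 27334b 1b2e4c 1d304b 1c2e4a 1e2f4b 1a2c49 1e304c 2f3e58 554b50 635045 625248 615249 605148 605148 615249 635349
243 5b473d 3e3a46 1c2e4c 1a2d4a 1d2f4c 1f304c 1f314c 1e2f48 2b3446 4b464b 5e4e47 635042 614f42 604c41 604e43 615146 64554a 64544b
244 514443 283348 1d2e4b 1f304d 1d2f4b 1e304c 1d2f4d 353948 52423e 62493c 664d3e 654f41 634f41 624e41 644f44 634f45 635147 635349
245 4e4245 263249 1e314c 1c304c 1c2e4a 1b2e4a 1d2f4e 534649 634c3e 5e483a 60493b 604a3d 5e483a 604a3d 624d3e 614b40 624c41 625043
```

Run:
```python
from m import *
T=lambda s,t:tri(ray('scene',*s),ray('top',*t))
print(T((437.3,305),(441.8,238.3)),T((436.5,304.5),(441.8,238.3)))
for d in([0,0,.01],[.01,0,0],[.015,0,0],[0,0,.03],[0,0,.035]):
  p=np.array([.497,-.438,.133])+d; print(d,proj('scene',p),proj('top',p))
print(arm.get_state()['q'])
```

```text
(array([ 0.5118, -0.4382,  0.1361]), np.float64(0.0020261334740878773)) (array([ 0.5057, -0.4385,  0.1445]), np.float64(0.001978886115147322))
[0, 0, 0.01] [433.9771 306.5525] [440.9411 239.9664]
[0.01, 0, 0] [435.6757 306.7384] [441.2474 239.4441]
[0.015, 0, 0] [436.864  305.8388] [441.6495 238.4456]
[0, 0, 0.03] [435.3811 302.4971] [441.9564 236.963 ]
[0, 0, 0.035] [435.7366 301.4689] [442.2128 236.2044]
[-0.4287  0.3778 -0.098   0.     -1.095  -1.4218]
```

Run:
```python
from m import *
c=np.array([.497,-.438]);a=np.radians(-15.5-.5);X=np.array([np.cos(a),np.sin(a)]);Y=np.array([-X[1],X[0]])
for dz in(0,.03):
  for x,y in((-.039,.0965),(-.039,-.0965),(.039,-.0965),(.039,.0965)):
    p=[*(c+X*x+Y*y),.133+.066+dz]; print(dz,x,y,proj('scene',p).round(1),proj('top',p).round(1))
T=lambda s,t:tri(ray('scene',*s),ray('top',*t))
print(T((415,257),(421.6,212.6)),T((470,303),(476.5,227.7)))
a=cv2.imread('pics/s5.png')[245:325,405:480];b=cv2.imread('pics/t5.png')[195:265,412:482];
f=lambda i:cv2.resize(i,(400,400*i.shape[0]//i.shape[1]),interpolation=cv2.INTER_CUBIC)
A,B=f(a),f(b);h=min(len(A),len(B));cv2.imwrite('pics/c8.png',np.hstack([A[:h],B[:h]]))
```

```text
0 -0.039 0.0965 [408.4 272.9] [416.  223.6]
0 -0.039 -0.0965 [444.6 328.1] [460.6 253.2]
0 0.039 -0.0965 [469.6 318.5] [472.2 239.4]
0 0.039 0.0965 [432.  265.2] [428.  210.9]
0.03 -0.039 0.0965 [410.1 266.3] [417.2 218.8]
0.03 -0.039 -0.0965 [447.1 321.8] [462.5 248.6]
0.03 0.039 -0.0965 [472.5 312.2] [474.2 234.8]
0.03 0.039 0.0965 [434.  258.5] [429.3 206.1]
(array([ 0.482 , -0.3447,  0.2801]), np.float64(0.003125137977974532)) (array([ 0.4761, -0.5389,  0.3034]), np.float64(0.010167755173007975))
```

View pics/c8.png

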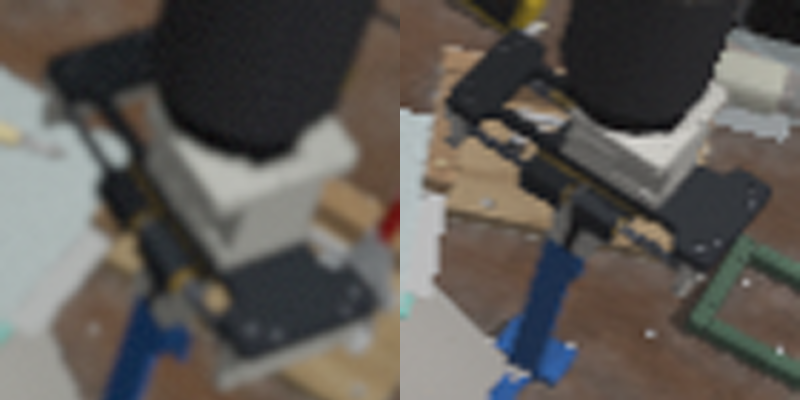

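The two grey fingertips reach the spine's top edge, with a gap between them. The spine at crop (150,300) / (560,250) is untouched. I'll triangulate the gripper body corners to see how the tool really sits.

Run:
```python
from m import *
T=lambda s,t:tri(ray('scene',*s),ray('top',*t))
S=lambda x,y:(405+x/5.333-.5,245+y/5.333-.5);U=lambda x,y:(412+(x-400)/5.714-.5,195+y/5.714-.5)
for k,s,t in[('plate front right top',(230,350),(680,250)),('plate right right',(378,290),(768,185)),('left front',(50,70),(450,98)),('right plate inner',(205,270),(660,205)),('carL bottom',(105,195),(522,195)),('carR bottom',(160,285),(600,232)),
 ('left fing bottom',(155,310),(553,240)),('right fing bot',(190,325),(580,255))]: print(k,T(S(*s),U(*t)))
print(arm.get_state())
```

```text
plate front right top (array([ 0.4516, -0.502 ,  0.2496]), np.float64(0.008180968896268846))
plate right right (array([ 0.5015, -0.5361,  0.2855]), np.float64(0.003548531572369836))
left front (array([ 0.4888, -0.3383,  0.2697]), np.float64(0.002027056635748218))
right plate inner (array([ 0.4402, -0.4814,  0.3008]), np.float64(0.007002087102210631))
carL bottom (array([ 0.4687, -0.3995,  0.2374]), np.float64(0.009466658887183685))
carR bottom (array([ 0.4562, -0.4527,  0.2379]), np.float64(0.000964624201244589))
left fing bottom (array([ 0.5143, -0.4239,  0.1321]), np.float64(0.0020145331956064726))
right fing bot (array([ 0.5186, -0.4428,  0.1292]), np.float64(0.007489935322663916))
{'t': 6.0167, 'q': array([-0.4287,  0.3778, -0.098 ,  0.    , -1.095 , -1.4218]), 'qd': array([ 0.    ,  0.0019, -0.0007,  0.    ,  0.0019, -0.0012]), 'joint_efforts': array([  0.0006, -58.0271,  27.6426,   6.586 ,  -0.0731,  -0.    ]), 'eef_pos': array([ 0.4969, -0.438 ,  0.1326]), 'ee_rot': array([-3.1416,  0.    ,  2.8619]), 'force': array([ 0.0348, -0.9229, -0.9896]), 'moment': array([-0.0385, -0.0244, -0.0157]), 'gripper_force': 0.0, 'width': 0.0006536389216459518}
```

```bash
python3 -m crank '[{"dx":0,"dy":0,"dz":0.03,"twist":0,"grip":-1},{"dx":0,"dy":0,"dz":0.05,"twist":0,"grip":-1},{"dx":0,"dy":0,"dz":0.05,"twist":0,"grip":-1},{"dx":0,"dy":0,"dz":0.05,"twist":0,"grip":-1},{"dx":0,"dy":0,"dz":0.05,"twist":0,"grip":-1}]'
python3 - <<'E'
from m import *
for n,f,r in(('scene','s6.png','s3.png'),('top','t6.png','t3.png')):
    im=snap(n,f).astype(int); p=arm.get_state()['eef_pos']; ref=cv2.imread('pics/'+r)[:,:,::-1].astype(int)
    u,v=proj(n,p); print(n,p,u,v); d=np.abs(im-ref).max(2)>28; g=np.ptp(im,axis=2)<14
    for y in range(int(v)-16,int(v)+8): print(y,''.join(('G' if g[y,x] and im[y,x].max()>60 else 'k' if im[y,x].max()<=60 else 'D') if d[y,x] else '.' for x in range(int(u)-14,int(u)+18)))
E
```

```text
t: 6.43
eef_pos: [0.4967, -0.4377, 0.1822]
ee_rot: [3.141, -0.0, 2.862]
force: [0.1, -0.9, -0.3]
width: 0.0004
gripper_force: 0.0
scene [ 0.4965 -0.4376  0.1817] 436.48964034007525 298.63403941475565
282 ............DkkkkkkkkkkkkkkGGG.G
283 ............DGkkkkkkkDDkkkkkGGGG
284 ............DGkkkkkkDDDDkkkkkGGk
285 ............DGkkkkkDDDDDkkkkkkkk
286 ............DGGkkkkDDDDGkkGDDkkk
287 ............DGGkkkDDDGG.....DDkk
288 ............DGGkkkDDDGGG.....Dkk
289 .............DGkGGGGGGGGG....DDk
290 ..............DGGGGGGGGGGD...DDk
291 ..............DGGGGGGGGGGGD..DGk
292 ...............DGGGGGGGGGGDDDDkk
293 ................DGGGGDDDDDGGkkkk
294 ................DDDDD....DDkkkkk
295 ..........................DGkkkk
296 ..........................DDkkkk
297 ...........................DDkkk
298 ..........GG................DGGk
299 ..........DD.................GGk
300 ...........DD................DGG
301 ............D...............DGGG
302 ............................DGGG
303 ............................GGGG
304 ...........................DGG..
305 ............................G...
top [ 0.4964
[... 243 characters left out ...]
3 ............DkkGGkkkkkkGkkkkkkkG
224 .............GGGkkkkkkkkkkkkDkkk
225 .............GGGkkkkkkkkkDDG.GDk
226 ............DGGGkkkkkkkkkDD.....
227 .............GGGkkGkkkkkDDG.....
228 ............GGGGkkGGGkkkDGGGGGD.
229 ..............GkkGGGGGG....GGGG.
230 ..............DkGGGGG........GGG
231 .................GGG..........DG
232 ..................DG............
233 ................................
234 ................................
235 ..........DD....................
236 ...........DDD..................
237 .............D..................
238 ................................
239 ................................
240 ................................
241 ................................
```

Run:
```python
from m import *
T=lambda s,t:tri(ray('scene',*s),ray('top',*t))
for s,t in[((441,291.5),(445.5,229)),((441,292.5),(445.5,230)),((440.5,291.5),(445.5,230)),((442,291),(446,229))]: print(T(s,t))
p0=np.array([.4965,-.4376,.1817])
for d in([.02,0,.02],[.02,0,.01],[.0,0,.03],[.01,0,.02],[.01,-.01,.02],[.0,0,.02]): print(d,proj('scene',p0+d),proj('top',p0+d))
```

```text
(array([ 0.5013, -0.4406,  0.2126]), np.float64(0.0024092710033925204))
(array([ 0.5006, -0.4417,  0.2089]), np.float64(0.003696230939882911))
(array([ 0.4952, -0.4419,  0.2172]), np.float64(0.005159649168547295))
(array([ 0.5021, -0.4421,  0.2144]), np.float64(0.004627072813429672))
[0.02, 0, 0.02] [442.8532 290.7351] [445.4569 227.0177]
[0.02, 0, 0.01] [442.0993 292.8711] [444.9282 228.5822]
[0.0, 0, 0.03] [438.6911 292.2268] [444.3512 229.5014]
[0.01, 0, 0.02] [440.4111 292.552 ] [444.6417 229.0385]
[0.01, -0.01, 0.02] [443.1207 294.94  ] [447.2719 230.0159]
[0.0, 0, 0.02] [437.9501 294.3816] [443.8216 231.0714]
```

The tips stand some 28 mm higher than the reported TCP. Opening and going lower is safe in either case, so I'll do that and close again.

```bash
python3 -m crank '[{"dx":0,"dy":0,"dz":0,"twist":0,"grip":0.4},{"dx":0,"dy":0,"dz":0,"twist":0,"grip":0.4},{"dx":0,"dy":0,"dz":0,"twist":0,"grip":0.4},{"dx":0,"dy":0,"dz":0,"twist":0,"grip":0.4},{"dx":-0.003,"dy":0.002,"dz":0,"twist":0,"grip":0.4}]' 30
python3 -m crank '[{"dx":-0.003,"dy":0.002,"dz":-0.02,"twist":0,"grip":0.4},{"dx":-0.003,"dy":0.002,"dz":-0.04,"twist":0,"grip":0.4},{"dx":-0.003,"dy":0.002,"dz":-0.06,"twist":0,"grip":0.4},{"dx":-0.003,"dy":0.002,"dz":-0.074,"twist":0,"grip":0.4},{"dx":-0.003,"dy":0.002,"dz":-0.074,"twist":0,"grip":0.4}]'
python3 -m crank '[{"dx":0,"dy":0,"dz":0,"twist":0,"grip":-1},{"dx":0,"dy":0,"dz":0,"twist":0,"grip":-1},{"dx":0,"dy":0,"dz":0,"twist":0,"grip":-1},{"dx":0,"dy":0,"dz":0,"twist":0,"grip":-1},{"dx":0,"dy":0,"dz":0,"twist":0,"grip":-1}]'
python3 -m crank '[{"dx":0,"dy":0,"dz":0,"twist":0,"grip":-1},{"dx":0,"dy":0,"dz":0,"twist":0,"grip":-1},{"dx":0,"dy":0,"dz":0,"twist":0,"grip":-1},{"dx":0,"dy":0,"dz":0,"twist":0,"grip":-1},{"dx":0,"dy":0,"dz":0,"twist":0,"grip":-1}]'
```

```text
t: 6.95
eef_pos: [0.4941, -0.4362, 0.1822]
ee_rot: [-3.142, -0.0, 2.862]
force: [-0.4, -0.3, 0.7]
width: 0.0282
gripper_force: 0.0
t: 7.37
eef_pos: [0.4889, -0.4326, 0.1051]
ee_rot: [3.14, -0.005, 2.861]
force: [-0.2, 0.8, 1.0]
width: 0.0594
gripper_force: 0.0
t: 7.78
eef_pos: [0.4913, -0.4342, 0.1095]
ee_rot: [-3.141, 0.001, 2.862]
force: [0.1, -0.4, -0.4]
width: 0.0331
gripper_force: 0.0
t: 8.2
eef_pos: [0.4911, -0.4342, 0.1089]
ee_rot: [-3.141, 0.001, 2.862]
force: [-0.4, 1.9, 2.4]
width: 0.0235
gripper_force: 29.9
```

Gripped at 23.5 mm with 30 N. I've used all 10 viewings, so from here on I go by numbers. Next, lift the carrier and measure the balance in both views.

```bash
python3 -m crank '[{"dx":0,"dy":0,"dz":0.03,"twist":0,"grip":-1},{"dx":0,"dy":0,"dz":0.07,"twist":0,"grip":-1},{"dx":0,"dy":0,"dz":0.11,"twist":0,"grip":-1},{"dx":0,"dy":0,"dz":0.15,"twist":0,"grip":-1},{"dx":0,"dy":0,"dz":0.18,"twist":0,"grip":-1}]'
python3 -m crank '[{"dx":0,"dy":0,"dz":0.03,"twist":5,"grip":-1},{"dx":0,"dy":0,"dz":0.06,"twist":10,"grip":-1},{"dx":0,"dy":0,"dz":0.08,"twist":15,"grip":-1},{"dx":0,"dy":0,"dz":0.1,"twist":20,"grip":-1},{"dx":0,"dy":0,"dz":0.11,"twist":25,"grip":-1}]'
python3 - <<'E'
from m import *
for n,f in(('scene','s7.png'),('top','t7.png')):
    im=snap(n,f); b=proj(n,[.5434,.306,.3]); q=proj(n,[.54,.31,.0]); print(n,b,q)
    h=cv2.cvtColor(im,cv2.COLOR_RGB2HSV)
    x0,x1=int(b[0])-26,int(b[0])+40;y0=int(b[1])-20;y1=int(q[1])+22
    print(x0)
    for y in range(y0,y1): print(y,''.join('R' if (h[y,x,0]<8 or h[y,x,0]>172) and h[y,x,1]>120 and h[y,x,2]>70 else ('0123456789'[int(im[y,x].mean())*10//256] if h[y,x,1]<60 else '.') for x in range(x0,x1)))
E
```

```text
t: 8.62
eef_pos: [0.4909, -0.4344, 0.292]
ee_rot: [-3.141, 0.002, 2.862]
force: [0.8, -0.9, 0.2]
width: 0.0235
gripper_force: 29.9
t: 9.03
eef_pos: [0.491, -0.4344, 0.4011]
ee_rot: [-3.14, 0.002, -2.981]
force: [-0.4, -0.2, -0.9]
width: 0.0236
gripper_force: 29.9
scene [293.2726 130.3004] [293.4113 193.4216]
267
110 334332...........................................45655433.........
111 334332............................................45555543........
112 333332..............................................5555543.......
113 333332...............34333...........................45555443.....
114 333332..............344443333333......................45555543....
115 333332.............3444444444443344332222...............4566543...
116 333332............23444444444444444443343332.............45565543.
117 333332............233444444444444444444444333...3.........45555543
118 333333.............23333344444444444444444443233433333......455654
119 333333.............2233333333344444444444443323455555443.....45565
120 333333.......R.R..233333333333333333444444432234555555443......555
121 3
[... 12477 characters left out ...]
1111111111122222222111111010001110111111123466666666666666666
201 000011111111111122222222111111110111111111111223346666666666666666
202 000111111111111122222222110111111110111111112223334666666666666666
203 000111111111111122222222111010111011111111222223333466666666666666
204 000111111111111222222222110111101011111112222223334666666666666666
205 011111111111111222222222111101111110110122222223334666666666666666
206 000111111111111222222222211111101111111222222233334766666666666666
207 000111111111111222222222111111011111111122222233334766666666666666
208 011111111111111222222222111111111111111222222233346666666666666666
209 001111111111112222222222111111111111111222222333356766666666666666
```

```bash
cat > bal.py <<'E'
from m import *
def B(bx=.5495,by=.308,yaw=30):
    a=np.radians(yaw);X=np.array([np.cos(a),np.sin(a)]);Y=np.array([-X[1],X[0]])
    return lambda x,y,z:np.array([*(np.array([bx,by])+X*x+Y*y),z])
E
python3 - <<'E'
from bal import *
P=B()
for k,p in {'plTL':(.024,.04,.312),'plTR':(.024,-.04,.312),'plBL':(.024,.04,.164),'plBR':(.024,-.04,.164),'barL':(-.005,.032,.295),'barR':(-.005,-.032,.295),'cheekLtop':(-.005,.032,.308)}.items():
    print(k,proj('scene',P(*p)).round(1),proj('top',P(*p)).round(1))
b=lambda x,y:(250+(x-498)/5-.5,115+y/5-.5)
print('top meas TL,TR,BL,BR',np.round([b(546,88),b(646,85),b(562,222),b(656,212)],1))
T=lambda s,t:tri(ray('scene',*s),ray('top',*t))
print('pointer',T((310.5,127.5),b(650,82)))
g=cv2.cvtColor(cv2.imread('pics/s7.png'),cv2.COLOR_BGR2GRAY)
for y in range(112,160): print(y,' '.join('%3d'%v for v in g[y,283:313]))
g=cv2.cvtColor(cv2.imread('pics/top0.png'),cv2.COLOR_BGR2GRAY)
for y in range(128,146): print(y,' '.join('%3d'%v for v in g[y,257:284]))
E
```

```text
plTL [286.9 120.5] [258.9 132.6]
plTR [307.6 125.7] [279.3 131.5]
plBL [288.  153.7] [262.1 158.2]
plBR [307.5 159. ] [281.4 157.1]
barL [285.5 129.3] [261.4 140.8]
barR [302.1 133.5] [277.7 139.9]
cheekLtop [285.4 126.2] [261.1 138.4]
top meas TL,TR,BL,BR [[259.1 132.1]
 [279.1 131.5]
 [262.3 158.9]
 [281.1 156.9]]
pointer (array([0.6121, 0.2964, 0.2902]), np.float64(0.0018326563296632665))
112  56  66  76  82  86  84  83  76  71  68  68  67  70  75  81  80  73  68  62  60  56  57  58  58  57  61  63  66  65  68
113  48  55  64  75  90 102 104  94  87  81  79  79  78  75  76  78  77  76  70  64  59  59  58  56  59  59  61  63  64  65
114  47  49  54  71  97 113 117 112 106 100  99 101 101  93  86  84  85  89  91  80  67  60  58  59  59  59  59  62  63  64
115  47  47  57  79 104 118 120 119 116 117 115 118 117 113 105 101 102 106 109  98  83  72  74  75  71  68  65  62  61  61
116  45  48  62  86 106 117 118 119 119 120 120 120 120 120 117 118 116 120 120 112 103  97 100 102  94  85  78  72  68  62
117  47  49  62  86 100 106 108 111 113 116 118 118 118 121 120 123 123 122 123 119 1
[... 6562 characters left out ...]
 122 145 119  55  54  55  86
140 116 112 104  98 105 157 211 166 168 169 166 163 155 148 143 137 135 126 113 113 109 140 117  51  52  54  83
141  74  89 113 119 127 123 145 139 136 130 124 118 109 113 105  95  95 109 133 131 124 136 122  52  51  50  77
142  83  80  80 102 129 119 130 102  99 130 129 124 107 128  98  97 105 132 136 136 134 135 129 103  73  53  71
143  93  90  91  94  99 102 112  95  95  97  97  99  98 102  97  96 106 135 136 135 134 134 131 113  91  89  95
144  94  94  93  95  94  96  97  95  94  94  92  93  95  97  97 106 132 134 136 135 134 135 132 123 106  97  93
145  91  91  93  94  93  94  95  94  94  95  93  92  92  94  97 106 133 134 135 135 133 134 131 121 108 118 118
```

```bash
cat > car.py <<'E'
from bal import *
def gate(f_s,f_t,ctr,yaw,z):
    a=np.radians(yaw);p=np.array([ctr[0]-.109*np.cos(a),ctr[1]-.109*np.sin(a),z]);g=[];print('pred',p)
    for n,f in(('scene',f_s),('top',f_t)):
        u,v=proj(n,p);bx=[int(u)-14,int(v)-14,int(u)+14,int(v)+14]
        m=comp(n,f,(12,110,70),(34,255,255),bx);k,l,st,ce=cv2.connectedComponentsWithStats(m)
        print(n,(u,v),[(s[4],c.round(1)) for s,c in zip(st[1:],ce[1:]) if s[4]>4]); 
        if k>1: g.append(ce[1+np.argmax(st[1:,4])])
    if len(g)==2: print('gate',tri(ray('scene',*g[0]),ray('top',*g[1])))
E
python3 - <<'E'
from car import *
gate('s7.png','t7.png',(.4965,-.4369),9.5,.041+.292)
E
```

```text
pred [ 0.389  -0.4549  0.333 ]
scene (np.float64(424.06262406786095), np.float64(289.5413890050042)) [(np.int32(30), array([425. , 287.7]))]
top (np.float64(446.7131543394253), np.float64(234.46047072750554)) [(np.int32(19), array([447.4, 233.6]))]
gate (array([ 0.3882, -0.456 ,  0.3414]), np.float64(0.0016195540547251073))
```

Prediction and measurement of the carried hook agree to 1 mm. The foot must pass under the bar, so I approach from the front with the lip just above the bar. First I carry it over.

```bash
python3 -m crank '[{"dx":0,"dy":0.04,"dz":0,"twist":4,"grip":-1},{"dx":0,"dy":0.08,"dz":0,"twist":8,"grip":-1},{"dx":0,"dy":0.12,"dz":0,"twist":12,"grip":-1},{"dx":0,"dy":0.16,"dz":0,"twist":16,"grip":-1},{"dx":0,"dy":0.2,"dz":0,"twist":20.5,"grip":-1}]' >/dev/null
python3 -m crank '[{"dx":0,"dy":0.04,"dz":0,"twist":0,"grip":-1},{"dx":0,"dy":0.08,"dz":0,"twist":0,"grip":-1},{"dx":0,"dy":0.12,"dz":0,"twist":0,"grip":-1},{"dx":0,"dy":0.16,"dz":0,"twist":0,"grip":-1},{"dx":0,"dy":0.2,"dz":0,"twist":0,"grip":-1}]' >/dev/null
python3 -m crank '[{"dx":0,"dy":0.04,"dz":0,"twist":0,"grip":-1},{"dx":0,"dy":0.08,"dz":0,"twist":0,"grip":-1},{"dx":0,"dy":0.12,"dz":0,"twist":0,"grip":-1},{"dx":0,"dy":0.16,"dz":0,"twist":0,"grip":-1},{"dx":0,"dy":0.2,"dz":0,"twist":0,"grip":-1}]'
python3 -m crank '[{"dx":-0.01,"dy":0.035,"dz":-0.015,"twist":0,"grip":-1},{"dx":-0.02,"dy":0.07,"dz":-0.03,"twist":0,"grip":-1},{"dx":-0.03,"dy":0.09,"dz":-0.05,"twist":0,"grip":-1},{"dx":-0.03,"dy":0.1,"dz":-0.07,"twist":0,"grip":-1},{"dx":-0.03,"dy":0.1,"dz":-0.07,"twist":0,"grip":-1}]'
python3 - <<'E'
from car import *
s=arm.get_state();p=s['eef_pos'];y=np.degrees(s['ee_rot'][2])+180.3; print(p,y)
snap('scene','s8.png');snap('top','t8.png')
gate('s8.png','t8.png',(p[0]+.0055,p[1]-.0025),y,.041+p[2]-.1089)
E
```

```text
t: 10.38
eef_pos: [0.4898, 0.1678, 0.3973]
ee_rot: [3.141, -0.001, -2.631]
force: [0.6, 0.3, -1.3]
width: 0.0236
gripper_force: 30.0
t: 10.8
eef_pos: [0.458, 0.2669, 0.3224]
ee_rot: [-3.141, -0.009, -2.628]
force: [-0.3, -0.8, -2.4]
width: 0.0233
gripper_force: 30.0
[0.458  0.2669 0.3224] 29.72138187215222
pred [0.3688 0.2104 0.2545]
scene (np.float64(266.87866473944194), np.float64(173.54458238128524)) [(np.int32(18), array([267.5, 171.3]))]
top (np.float64(269.65979570776955), np.float64(186.32021982062125)) [(np.int32(5), array([270.4, 186.2]))]
gate (array([0.3657, 0.2036, 0.2668]), np.float64(0.006005454255531598))
```

```bash
cat > asc.py <<'E'
from car import *
def asc(n,f,ctr,yaw,z,pts,pad=5):
    a=np.radians(yaw);X=np.array([np.cos(a),np.sin(a)]);Y=np.array([-X[1],X[0]])
    P=lambda x,y,h:[*(np.array(ctr)+X*x+Y*y),z+h]
    q={k:proj(n,P(*p)) for k,p in pts.items()}
    for k,v in q.items(): print(k,v.round(1),end='; ')
    A=np.array(list(q.values()));x0,y0=A.min(0).astype(int)-pad;x1,y1=A.max(0).astype(int)+pad
    im=cv2.imread('pics/'+f);h=cv2.cvtColor(im,cv2.COLOR_BGR2HSV);print('\nx0',x0)
    for y in range(y0,y1): print(y,''.join('#' if 98<h[y,x,0]<130 and h[y,x,1]>90 else 'o' if 12<h[y,x,0]<34 and h[y,x,1]>110 else '0123456789'[int(im[y,x].mean())*10//256] for x in range(x0,x1)))
pts={'botFL':(-.003,.012,0),'botFR':(-.003,-.012,0),'footRL':(.033,.025,0),'footRR':(.033,-.025,0),'footRLt':(.033,.025,.01),'tip':(-.125,0,0),'tiptop':(-.130,0,.049),'FL127':(-.003,.012,.127),'FR127':(-.003,-.012,.127)}
E
python3 - <<'E'
from asc import *
c=(.4635,.2644)
asc('scene','s8.png',c,29.7,.2135,pts)
asc('top','t8.png',c,29.7,.2135,pts)
E
```

```text
botFL [278.5 163.8]; botFR [284.6 165.5]; footRL [279.7 157. ]; footRR [292.4 160.6]; footRLt [279.6 154.8]; tip [265.4 185.9]; tiptop [263.7 175.5]; FL127 [276.9 133.8]; FR127 [283.4 135.6]; 
x0 258
128 33333334444444321#####23444443333344455
129 333333344444443211####23444443333333445
130 3333333344444432111###23444443333333345
131 3333333344444432111###23444443333333444
132 4444333334444432211###23344333333344445
133 444433333434443221######233233333344555
134 344433333334443222#########233333344455
135 343333333444333222#########233333333444
136 333333333333333222#######22233333333334
137 333333333333333222#######22233333333333
138 333333333333333322#######22233334444433
139 333333333333333322#######22233444444443
140 333333333333333322#######22233445555444
141 333333333333333322#######22234455555544
142 333333333333333322#######33344555555555
143 333333333333333322#######45544555555555
144 333333333333333322######356555555555555
145 333433333343333322######456655555555555
146 3334333333343333332#####456655555555555
147 3333333333433444443#####456555555555555
148 3333333333444555
[... 2923 characters left out ...]

176 22222222222222222222222
177 22222222222222222222222
178 22222222222222222222212
179 22222222222222222222111
180 22222222222222222111111
181 22222222222221111111111
182 22222222221111111112334
183 22222221111111111234444
184 22222111111111234444444
185 222111111112o4#44444444
186 111111112334oo444444444
187 111111334443oo444444444
188 11233444444#56444444444
189 23434444444#33#44444444
190 34333444444#44444444444
191 34444444444#444#3333466
192 344444444333444#2333334
193 333333322233344#3333333
194 322333333332344#3333333
195 333333333333###33333333
196 34433333333333333333333
197 34443333333333333333333
198 34444333333333333333333
199 33444333333333333333333
200 33443333433333333333334
```

```bash
python3 -m crank '[{"dx":0.018,"dy":0.007,"dz":0,"twist":0,"grip":-1},{"dx":0.036,"dy":0.016,"dz":0,"twist":0,"grip":-1},{"dx":0.05,"dy":0.024,"dz":0,"twist":0,"grip":-1},{"dx":0.058,"dy":0.028,"dz":0,"twist":0,"grip":-1},{"dx":0.058,"dy":0.028,"dz":0,"twist":0,"grip":-1}]'
python3 -m crank '[{"dx":0.002,"dy":0.001,"dz":0,"twist":0,"grip":-1},{"dx":0.004,"dy":0.002,"dz":0,"twist":0,"grip":-1},{"dx":0.006,"dy":0.003,"dz":0,"twist":0,"grip":-1},{"dx":0.006,"dy":0.003,"dz":0,"twist":0,"grip":-1},{"dx":0.006,"dy":0.003,"dz":0,"twist":0,"grip":-1}]'
python3 - <<'E'
from asc import *
s=arm.get_state();p=s['eef_pos'];y=np.degrees(s['ee_rot'][2])+180.3; print(p,y)
snap('scene','s9.png')
asc('scene','s9.png',(p[0]+.0055,p[1]-.0025),y,p[2]-.1089+.006,pts)
E
```

```text
t: 11.32
eef_pos: [0.5205, 0.2937, 0.3283]
ee_rot: [-3.141, -0.0, -2.63]
force: [-0.0, -0.0, -1.1]
width: 0.0237
gripper_force: 30.0
t: 11.73
eef_pos: [0.5247, 0.2969, 0.3289]
ee_rot: [3.141, 0.0, -2.627]
force: [-0.6, -0.8, -1.8]
width: 0.0237
gripper_force: 30.0
[0.5247 0.2969 0.3289] 29.769029711851715
botFL [289.1 149.9]; botFR [295.2 151.5]; footRL [290.1 143.5]; footRR [302.7 146.9]; footRLt [290.1 141.3]; tip [276.9 170.7]; tiptop [275.6 160.2]; FL127 [288.2 119.9]; FR127 [294.6 121.5]; 
x0 270
114 33211111oo244421######234443222322ooo
115 3321111111234431######234443322322222
116 33211111112343311#####244444322222222
117 33221111112233211#####344444322222223
118 33321111111222111#####344443322222233
119 33321111111121111#####234443222222234
120 333211111112222222#####33332222222333
121 33321111111222222##########2122222233
122 33321111111222223##########2222222233
123 333211111111222233########23333333333
124 333211111112222233#######333334455444
125 433211111111222233######3333344555555
126 333211111112222343######3333344556555
127 333211111111223443######3333445556555
128 4
[... 1268 characters left out ...]
oo43######333222233333344444
159 2222223oooo44#####3333222222333333344
160 22222234oo44######3333322222233333334
161 222222344444#####22333332222233333334
162 222222344444#####22234432222223333334
163 2222223444444###222234433222222333334
164 2222223444444##2222234433222222233334
165 222223344######2222233333322222223334
166 222222344#####22222222323332222222334
167 222222344####322222222222333222222234
168 222222344####222222211222333322222233
169 322222344###2222222211222333333222222
170 33322233###22222222211222333333332212
171 333222233#332222222211222233333333211
172 3332223333333222222111122333333333211
173 3322223333333222222212122333333333211
174 3322233333333333322211223443333333211
```

```bash
for i in 1 2 3; do :; done; python3 -m crank '[{"dx":0.001,"dy":0.0005,"dz":0,"twist":0,"grip":-1},{"dx":0.003,"dy":0.0015,"dz":0,"twist":0,"grip":-1},{"dx":0.004,"dy":0.002,"dz":0,"twist":0,"grip":-1},{"dx":0.004,"dy":0.002,"dz":0,"twist":0,"grip":-1},{"dx":0.004,"dy":0.002,"dz":0,"twist":0,"grip":-1}]'
python3 -m crank '[{"dx":0.001,"dy":0.0005,"dz":0,"twist":0,"grip":-1},{"dx":0.002,"dy":0.001,"dz":0,"twist":0,"grip":-1},{"dx":0.003,"dy":0.0015,"dz":0,"twist":0,"grip":-1},{"dx":0.003,"dy":0.0015,"dz":0,"twist":0,"grip":-1},{"dx":0.003,"dy":0.0015,"dz":0,"twist":0,"grip":-1}]'
python3 -m crank '[{"dx":0.001,"dy":0.0005,"dz":0,"twist":0,"grip":-1},{"dx":0.002,"dy":0.001,"dz":0,"twist":0,"grip":-1},{"dx":0.003,"dy":0.0015,"dz":0,"twist":0,"grip":-1},{"dx":0.003,"dy":0.0015,"dz":0,"twist":0,"grip":-1},{"dx":0.003,"dy":0.0015,"dz":0,"twist":0,"grip":-1}]'
```

```text
t: 12.2
eef_pos: [0.5289, 0.299, 0.3284]
ee_rot: [-3.142, -0.0, -2.627]
force: [-0.5, 0.3, -0.8]
width: 0.0235
gripper_force: 30.0
t: 12.62
eef_pos: [0.5318, 0.3004, 0.3284]
ee_rot: [3.142, -0.001, -2.627]
force: [-2.0, -0.5, -1.8]
width: 0.0239
gripper_force: 30.0
t: 13.03
eef_pos: [0.5347, 0.302, 0.3283]
ee_rot: [3.141, -0.001, -2.627]
force: [-4.1, -0.1, -1.4]
width: 0.0236
gripper_force: 30.0
```

```bash
python3 -m crank '[{"dx":-0.003,"dy":-0.0015,"dz":0,"twist":0,"grip":-1},{"dx":-0.006,"dy":-0.003,"dz":0,"twist":0,"grip":-1},{"dx":-0.006,"dy":-0.003,"dz":0,"twist":0,"grip":-1},{"dx":-0.006,"dy":-0.003,"dz":0,"twist":0,"grip":-1},{"dx":-0.006,"dy":-0.003,"dz":0,"twist":0,"grip":-1}]'
python3 -m crank '[{"dx":0,"dy":0,"dz":-0.004,"twist":0,"grip":-1},{"dx":0,"dy":0,"dz":-0.008,"twist":0,"grip":-1},{"dx":0,"dy":0,"dz":-0.012,"twist":0,"grip":-1},{"dx":0,"dy":0,"dz":-0.015,"twist":0,"grip":-1},{"dx":0,"dy":0,"dz":-0.015,"twist":0,"grip":-1}]'
python3 -m crank '[{"dx":0,"dy":0,"dz":-0.004,"twist":0,"grip":-1},{"dx":0,"dy":0,"dz":-0.008,"twist":0,"grip":-1},{"dx":0,"dy":0,"dz":-0.012,"twist":0,"grip":-1},{"dx":0,"dy":0,"dz":-0.015,"twist":0,"grip":-1},{"dx":0,"dy":0,"dz":-0.015,"twist":0,"grip":-1}]'
```

```text
t: 13.45
eef_pos: [0.5292, 0.2991, 0.3289]
ee_rot: [3.142, 0.001, -2.627]
force: [-1.1, 0.9, -1.0]
width: 0.0233
gripper_force: 30.0
t: 13.87
eef_pos: [0.5286, 0.2988, 0.3124]
ee_rot: [-3.141, -0.002, -2.627]
force: [-0.2, 1.0, -1.5]
width: 0.0234
gripper_force: 30.0
t: 14.28
eef_pos: [0.5286, 0.2988, 0.2976]
ee_rot: [-3.141, -0.001, -2.627]
force: [-0.3, -0.1, -1.8]
width: 0.0238
gripper_force: 30.0
```

```bash
python3 -m crank '[{"dx":0,"dy":0,"dz":-0.003,"twist":0,"grip":-1},{"dx":0,"dy":0,"dz":-0.005,"twist":0,"grip":-1},{"dx":0,"dy":0,"dz":-0.007,"twist":0,"grip":-1},{"dx":0,"dy":0,"dz":-0.007,"twist":0,"grip":-1},{"dx":0,"dy":0,"dz":-0.007,"twist":0,"grip":-1}]'
python3 -m crank '[{"dx":0,"dy":0,"dz":-0.003,"twist":0,"grip":-1},{"dx":0,"dy":0,"dz":-0.005,"twist":0,"grip":-1},{"dx":0,"dy":0,"dz":-0.007,"twist":0,"grip":-1},{"dx":0,"dy":0,"dz":-0.007,"twist":0,"grip":-1},{"dx":0,"dy":0,"dz":-0.007,"twist":0,"grip":-1}]'
python3 - <<'E'
from m import *
snap('scene','s10.png');snap('top','t10.png')
im=cv2.imread('pics/s10.png');h=cv2.cvtColor(im,cv2.COLOR_BGR2HSV)
for f in('s7.png','s10.png'):
    m=comp('scene',f,(0,120,70),(8,255,255),(305,115,325,150))|comp('scene',f,(172,120,70),(180,255,255),(305,115,325,150)); k,l,st,ce=cv2.connectedComponentsWithStats(m);print(f,[(s[4],c.round(1)) for s,c in zip(st[1:],ce[1:])])
print(proj('scene',[.6121,.2964,.29])-proj('scene',[.6121,.2964,.28]))
E
```

```text
t: 14.7
eef_pos: [0.529, 0.299, 0.2916]
ee_rot: [-3.142, 0.0, -2.627]
force: [-0.7, -0.3, -1.7]
width: 0.023
gripper_force: 30.0
t: 15.12
eef_pos: [0.529, 0.299, 0.2846]
ee_rot: [-3.142, 0.0, -2.627]
force: [0.2, 0.1, 0.6]
width: 0.0238
gripper_force: 30.0
s7.png [(np.int32(9), array([311.4, 127.3])), (np.int32(3), array([318., 141.]))]
s10.png [(np.int32(7), array([311.4, 129.1])), (np.int32(3), array([318., 141.]))]
[ 0.0191 -2.3267]
```

The pointer sank 7.7 mm and the roof contact height fits, so the crook is on the bar. Now release and rise.

```bash
python3 -m crank '[{"dx":0,"dy":0,"dz":0.002,"twist":0,"grip":-0.4},{"dx":0,"dy":0,"dz":0.002,"twist":0,"grip":-0.2},{"dx":0,"dy":0,"dz":0.002,"twist":0,"grip":0},{"dx":0,"dy":0,"dz":0.002,"twist":0,"grip":0.2},{"dx":0,"dy":0,"dz":0.002,"twist":0,"grip":0.4}]'
python3 -m crank '[{"dx":0,"dy":0,"dz":0,"twist":0,"grip":0.4},{"dx":0,"dy":0,"dz":0,"twist":0,"grip":0.4},{"dx":0,"dy":0,"dz":0.01,"twist":0,"grip":0.4},{"dx":0,"dy":0,"dz":0.03,"twist":0,"grip":0.4},{"dx":0,"dy":0,"dz":0.05,"twist":0,"grip":0.4}]'
python3 -m crank '[{"dx":0,"dy":0,"dz":0.03,"twist":0,"grip":0.4},{"dx":0,"dy":0,"dz":0.06,"twist":0,"grip":0.4},{"dx":0,"dy":0,"dz":0.09,"twist":0,"grip":0.4},{"dx":-0.02,"dy":-0.02,"dz":0.1,"twist":0,"grip":0.4},{"dx":-0.04,"dy":-0.06,"dz":0.1,"twist":0,"grip":0.4}]'
python3 - <<'E'
from asc import *
snap('scene','s11.png');snap('top','t11.png')
for f in('s7.png','s11.png'):
    m=comp('scene',f,(0,120,70),(8,255,255),(305,115,325,150))|comp('scene',f,(172,120,70),(180,255,255),(305,115,325,150)); k,l,st,ce=cv2.connectedComponentsWithStats(m);print(f,[(s[4],c.round(1)) for s,c in zip(st[1:],ce[1:])])
asc('scene','s11.png',(.5345,.2965),29.8,.18,pts,3)
E
```

```text
t: 15.63
eef_pos: [0.5288, 0.2989, 0.2864]
ee_rot: [3.142, -0.0, -2.627]
force: [0.1, -0.4, -1.0]
width: 0.0473
gripper_force: 0.0
t: 16.05
eef_pos: [0.5287, 0.2987, 0.3373]
ee_rot: [-3.141, -0.001, -2.627]
force: [-0.1, 0.1, 0.4]
width: 0.0612
gripper_force: 0.0
t: 16.47
eef_pos: [0.4912, 0.2437, 0.4383]
ee_rot: [3.142, 0.002, -2.626]
force: [0.1, -1.5, -0.2]
width: 0.0612
gripper_force: 0.0
s7.png [(np.int32(9), array([311.4, 127.3])), (np.int32(3), array([318., 141.]))]
s11.png [(np.int32(9), array([311.6, 128.1])), (np.int32(3), array([318., 141.]))]
botFL [290.1 159.3]; botFR [296.  160.9]; footRL [291.  152.9]; footRR [303.3 156.2]; footRLt [291.  150.7]; tip [278.2 180.1]; tiptop [277.  170.1]; FL127 [289.2 130.4]; FR127 [295.5 132. ]; 
x0 273
127 2111111112223443#######4455555655
128 2111111112234443########455555655
129 211111111223544#########455556655
130 211111111223444########4555556655
131 221111112223443#######44555566555
132 2211111122223333######44555555555
133 2211111122223333######34444455555
134 2211111122222333######44444445555
135 2211111122222333######444434455
[... 1088 characters left out ...]
###2222222223333
165 222222223o4443######2232222222333
166 22222222oooo44#####22233222222233
167 22222222oooo4######12233322222223
168 22222223ooo44######12233332222222
169 22222223ooo44#####122233333222222
170 3222223444444#####122233333333221
171 3222223445444####1112223333333321
172 3222223344444####1212233333333321
173 3222223444444###21122233333333321
174 33332234444####222122344333333321
175 3333223444####3222122344333333322
176 3333223344####3222222344433333322
177 3333223344###33222222344443333321
178 3332223344##443322122344443322221
179 332222333###444322112234444322221
180 3322233333#4444432222234444332221
181 322223334444444443222344444433221
182 322233344444444443333344444443321
```

The hook hangs free, with about 4–5 mm travel. Now fetch the pendant.

```bash
python3 -m crank '[{"dx":-0.01,"dy":-0.04,"dz":0,"twist":-5,"grip":0.6},{"dx":-0.02,"dy":-0.08,"dz":0,"twist":-10,"grip":1},{"dx":-0.03,"dy":-0.12,"dz":0,"twist":-15,"grip":1},{"dx":-0.04,"dy":-0.16,"dz":0,"twist":-20,"grip":1},{"dx":-0.05,"dy":-0.2,"dz":0,"twist":-23,"grip":1}]' 40 >/dev/null
python3 -m crank '[{"dx":-0.01,"dy":-0.03,"dz":0,"twist":0,"grip":1},{"dx":-0.02,"dy":-0.06,"dz":-0.02,"twist":0,"grip":1},{"dx":-0.028,"dy":-0.09,"dz":-0.05,"twist":0,"grip":1},{"dx":-0.028,"dy":-0.091,"dz":-0.08,"twist":0,"grip":1},{"dx":-0.028,"dy":-0.091,"dz":-0.1,"twist":0,"grip":1}]'
python3 -m crank '[{"dx":0,"dy":0,"dz":-0.03,"twist":0,"grip":1},{"dx":0,"dy":0,"dz":-0.05,"twist":0,"grip":1},{"dx":0,"dy":0,"dz":-0.07,"twist":0,"grip":1},{"dx":0,"dy":0,"dz":-0.08,"twist":0,"grip":1},{"dx":0,"dy":0,"dz":-0.08,"twist":0,"grip":1}]'
python3 - <<'E'
from car import *
snap('scene','s12.png');snap('top','t12.png');s=arm.get_state();print(s['eef_pos'])
gate('s12.png','t12.png',(.5345,.2965),29.8,.231)
m=comp('scene','s12.png',(13,110,60),(30,255,255),(315,200,345,246));rows(m,3)
print(proj('scene',[.418,-.0495,.234]))
E
```

```text
t: 17.4
eef_pos: [0.4108, -0.0509, 0.3351]
ee_rot: [3.141, -0.0, -3.032]
force: [-0.1, 1.0, -2.0]
width: 0.0873
gripper_force: 0.0
t: 17.82
eef_pos: [0.4112, -0.0495, 0.2552]
ee_rot: [-3.141, -0.003, -3.029]
force: [0.5, -0.3, -0.9]
width: 0.0876
gripper_force: 0.0
[ 0.4128 -0.0493  0.2577]
pred [0.4399 0.2423 0.231 ]
scene (np.float64(279.6690685167723), np.float64(166.024433703012)) [(np.int32(12), array([282.5, 167.5]))]
top (np.float64(271.80510320422434), np.float64(174.67246512896608)) []
217 326 327 2 | 220 326 330 5 | 223 323 330 8 | 226 328 329 2 | 237 332 332 1 | 
[327.6198 216.9539]
```

```bash
python3 -m crank '[{"dx":0,"dy":0.002,"dz":-0.02,"twist":0,"grip":1},{"dx":0,"dy":0.002,"dz":-0.04,"twist":0,"grip":1},{"dx":0,"dy":0.002,"dz":-0.06,"twist":0,"grip":1},{"dx":0,"dy":0.002,"dz":-0.08,"twist":0,"grip":1},{"dx":0,"dy":0.002,"dz":-0.085,"twist":0,"grip":1}]'
python3 -m crank '[{"dx":0,"dy":0,"dz":0,"twist":0,"grip":-1},{"dx":0,"dy":0,"dz":0,"twist":0,"grip":-1},{"dx":0,"dy":0,"dz":0,"twist":0,"grip":-1},{"dx":0,"dy":0,"dz":0,"twist":0,"grip":-1},{"dx":0,"dy":0,"dz":0,"twist":0,"grip":-1}]'
python3 -m crank '[{"dx":0,"dy":0,"dz":0,"twist":0,"grip":-1},{"dx":0,"dy":0,"dz":0,"twist":0,"grip":-1},{"dx":0,"dy":0,"dz":0,"twist":0,"grip":-1},{"dx":0,"dy":0,"dz":0,"twist":0,"grip":-1},{"dx":0,"dy":0,"dz":0,"twist":0,"grip":-1}]'
python3 -m crank '[{"dx":0,"dy":0,"dz":0,"twist":0,"grip":-1},{"dx":0,"dy":0,"dz":0,"twist":0,"grip":-1},{"dx":0,"dy":0,"dz":0,"twist":0,"grip":-1},{"dx":0,"dy":0,"dz":0,"twist":0,"grip":-1},{"dx":0,"dy":0,"dz":0,"twist":0,"grip":-1}]'
```

```text
t: 18.33
eef_pos: [0.4117, -0.0472, 0.1704]
ee_rot: [3.142, -0.002, -3.029]
force: [-0.7, 0.1, 0.1]
width: 0.0874
gripper_force: 0.0
t: 18.75
eef_pos: [0.4129, -0.0471, 0.1725]
ee_rot: [3.141, 0.002, -3.029]
force: [0.8, 0.3, 0.1]
width: 0.06
gripper_force: 0.0
t: 19.17
eef_pos: [0.4123, -0.0474, 0.1716]
ee_rot: [-3.141, -0.0, -3.029]
force: [-0.0, 0.1, 0.2]
width: 0.0273
gripper_force: 40.1
t: 19.58
eef_pos: [0.4123, -0.0473, 0.1716]
ee_rot: [-3.141, -0.0, -3.029]
force: [0.5, -1.0, -0.1]
width: 0.0269
gripper_force: 40.0
```

The tab is gripped. I'll lift, then swing aside briefly so the top camera sees the hanging hook.

```bash
python3 -m crank '[{"dx":0,"dy":0,"dz":0.02,"twist":0,"grip":-1},{"dx":0,"dy":0,"dz":0.05,"twist":0,"grip":-1},{"dx":0,"dy":0,"dz":0.09,"twist":0,"grip":-1},{"dx":0,"dy":0,"dz":0.13,"twist":0,"grip":-1},{"dx":0,"dy":0,"dz":0.17,"twist":0,"grip":-1}]'
python3 -m crank '[{"dx":-0.005,"dy":-0.04,"dz":0.01,"twist":0,"grip":-1},{"dx":-0.01,"dy":-0.08,"dz":0.01,"twist":0,"grip":-1},{"dx":-0.015,"dy":-0.12,"dz":0.01,"twist":0,"grip":-1},{"dx":-0.02,"dy":-0.16,"dz":0.01,"twist":0,"grip":-1},{"dx":-0.03,"dy":-0.2,"dz":0.01,"twist":0,"grip":-1}]'>/dev/null
python3 -m crank '[{"dx":-0.015,"dy":-0.038,"dz":0,"twist":0,"grip":-1},{"dx":-0.03,"dy":-0.076,"dz":0,"twist":0,"grip":-1},{"dx":-0.045,"dy":-0.114,"dz":0,"twist":0,"grip":-1},{"dx":-0.06,"dy":-0.152,"dz":0,"twist":0,"grip":-1},{"dx":-0.075,"dy":-0.19,"dz":0,"twist":0,"grip":-1}]'>/dev/null
python3 -m crank '[{"dx":-0.02,"dy":-0.035,"dz":0,"twist":0,"grip":-1},{"dx":-0.04,"dy":-0.07,"dz":0,"twist":0,"grip":-1},{"dx":-0.06,"dy":-0.1,"dz":0,"twist":0,"grip":-1},{"dx":-0.08,"dy":-0.12,"dz":0,"twist":0,"grip":-1},{"dx":-0.09,"dy":-0.13,"dz":0,"twist":0,"grip":-1}]'
python3 - <<'E'
from car import *
snap('scene','s13.png');snap('top','t13.png');s=arm.get_state();print(s['eef_pos'],s['q'][0])
gate('s13.png','t13.png',(.5385,.2995),29.8,.214)
m=comp('top','t13.png',(100,90,25),(128,255,255),(250,120,300,215));rows(m,2)
E
```

```text
t: 20.0
eef_pos: [0.4114, -0.0473, 0.3429]
ee_rot: [3.141, -0.001, -3.029]
force: [1.4, 0.3, -2.1]
width: 0.0271
gripper_force: 40.0
t: 21.25
eef_pos: [0.2149, -0.5691, 0.3496]
ee_rot: [3.139, -0.002, -3.031]
force: [0.1, -0.6, -2.5]
width: 0.0274
gripper_force: 40.0
[ 0.2156 -0.5683  0.35  ] -0.8873947233488502
pred [0.4439 0.2453 0.214 ]
scene (np.float64(280.334027660702), np.float64(168.98099087097694)) [(np.int32(15), array([282.3, 167.2]))]
top (np.float64(271.929281841792), np.float64(176.57283156606118)) []
```

```bash
python3 -m crank '[{"dx":-0.035,"dy":-0.01,"dz":0,"twist":0,"grip":-1},{"dx":-0.07,"dy":-0.03,"dz":0,"twist":0,"grip":-1},{"dx":-0.11,"dy":-0.05,"dz":0,"twist":0,"grip":-1},{"dx":-0.14,"dy":-0.06,"dz":0,"twist":0,"grip":-1},{"dx":-0.14,"dy":-0.06,"dz":0,"twist":0,"grip":-1}]'
python3 - <<'E'
from car import *
snap('scene','s14.png');snap('top','t14.png');s=arm.get_state();print(s['eef_pos'],s['q'][0])
gate('s14.png','t14.png',(.5385,.2995),29.8,.214)
m=comp('top','t14.png',(100,90,25),(128,255,255),(250,120,300,215));rows(m,2)
m=comp('scene','s14.png',(100,90,25),(128,255,255),(265,105,315,185));rows(m,4)
E
```

```text
t: 21.77
eef_pos: [0.0733, -0.6279, 0.351]
ee_rot: [3.14, -0.001, -3.032]
force: [0.9, 1.2, -2.1]
width: 0.0271
gripper_force: 40.0
[ 0.0769 -0.6269  0.3511] -1.1406886807101937
pred [0.4439 0.2453 0.214 ]
scene (np.float64(280.334027660702), np.float64(168.98099087097694)) []
top (np.float64(271.929281841792), np.float64(176.57283156606118)) [(np.int32(9), array([274.2, 175.1]))]
134 266 271 6 | 136 266 271 6 | 138 266 271 6 | 140 266 271 6 | 142 267 272 6 | 144 267 272 6 | 146 267 272 6 | 148 267 272 6 | 150 268 272 5 | 152 268 272 5 | 154 268 273 6 | 156 265 276 12 | 158 265 276 12 | 160 266 277 12 | 162 266 273 8 | 164 270 273 4 | 166 271 274 4 | 168 271 274 4 | 170 271 275 5 | 172 271 272 2 | 179 273 273 1 | 
178 283 284 2 |
```

Run:
```python
from car import *
T=lambda s,t:tri(ray('scene',*s),ray('top',*t))
print('gate',T((282.4,167.3),(274.2,175.1)))
for z in(.210,.215,.22,.225): print(z,onz('scene',282.4,167.3,z),onz('top',274.2,175.1,z))
for f in('s13.png','s11.png'):
    m=comp('scene',f,(100,90,25),(128,255,255),(265,105,315,185));rows(m,5)
# spine mid in both at foot level: foot centre
print('foot', [onz('top',271,158.5,z) for z in(.175,.185)])
print('spine top',onz('top',268.7,132.7,.345))
```

```text
gate (array([0.4458, 0.2352, 0.2267]), np.float64(0.0010137096649030324))
0.21 [0.4575 0.2528 0.21  ] [0.4573 0.2429 0.21  ]
0.215 [0.4541 0.2476 0.215 ] [0.4537 0.2405 0.215 ]
0.22 [0.4508 0.2425 0.22  ] [0.4501 0.2382 0.22  ]
0.225 [0.4475 0.2373 0.225 ] [0.4464 0.2358 0.225 ]
146 290 290 1 | 151 289 295 7 | 156 287 300 14 | 161 288 293 6 | 166 287 291 5 | 171 286 289 4 | 176 283 286 4 | 
120 289 291 3 | 125 289 293 5 | 130 288 295 8 | 135 289 294 6 | 140 289 295 7 | 145 289 294 6 | 150 289 295 7 | 155 287 300 14 | 160 289 294 6 | 165 287 292 6 | 170 286 290 5 | 175 283 286 4 | 180 283 283 1 | 
foot [array([0.5563, 0.3149, 0.175 ]), array([0.5485, 0.3098, 0.185 ])]
spine top [0.538  0.3012 0.345 ]
```

```bash
python3 -m crank '[{"dx":0.029,"dy":0.029,"dz":0,"twist":0,"grip":-1},{"dx":0.058,"dy":0.058,"dz":0,"twist":0,"grip":-1},{"dx":0.087,"dy":0.087,"dz":0,"twist":0,"grip":-1},{"dx":0.116,"dy":0.116,"dz":0,"twist":0,"grip":-1},{"dx":0.145,"dy":0.145,"dz":0,"twist":0,"grip":-1}]'>/dev/null
python3 -m crank '[{"dx":0.027,"dy":0.031,"dz":0,"twist":0,"grip":-1},{"dx":0.054,"dy":0.062,"dz":0,"twist":0,"grip":-1},{"dx":0.081,"dy":0.093,"dz":0,"twist":0,"grip":-1},{"dx":0.108,"dy":0.124,"dz":0,"twist":0,"grip":-1},{"dx":0.135,"dy":0.155,"dz":0,"twist":0,"grip":-1}]'>/dev/null
python3 -m crank '[{"dx":0.014,"dy":0.038,"dz":0,"twist":5,"grip":-1},{"dx":0.028,"dy":0.076,"dz":0,"twist":10,"grip":-1},{"dx":0.042,"dy":0.114,"dz":0,"twist":15,"grip":-1},{"dx":0.05,"dy":0.152,"dz":0,"twist":20,"grip":-1},{"dx":0.055,"dy":0.19,"dz":0,"twist":26.5,"grip":-1}]'
python3 -m crank '[{"dx":-0.002,"dy":0.04,"dz":0,"twist":0,"grip":-1},{"dx":-0.005,"dy":0.08,"dz":0,"twist":0,"grip":-1},{"dx":-0.01,"dy":0.12,"dz":0,"twist":0,"grip":-1},{"dx":-0.015,"dy":0.16,"dz":0,"twist":0,"grip":-1},{"dx":-0.02,"dy":0.2,"dz":0,"twist":0,"grip":-1}]'
```

```text
t: 23.12
eef_pos: [0.4125, -0.1338, 0.3515]
ee_rot: [3.141, 0.001, -2.56]
force: [2.0, 0.9, -2.7]
width: 0.027
gripper_force: 40.0
t: 23.53
eef_pos: [0.3906, 0.0656, 0.3519]
ee_rot: [3.141, 0.002, -2.564]
force: [0.7, 0.7, -2.8]
width: 0.027
gripper_force: 40.0
```

```bash
python3 -m crank '[{"dx":-0.01,"dy":0.035,"dz":-0.015,"twist":0,"grip":-1},{"dx":-0.01,"dy":0.07,"dz":-0.03,"twist":0,"grip":-1},{"dx":-0.01,"dy":0.1,"dz":-0.05,"twist":0,"grip":-1},{"dx":-0.01,"dy":0.125,"dz":-0.07,"twist":0,"grip":-1},{"dx":-0.01,"dy":0.13,"dz":-0.088,"twist":0,"grip":-1}]'
cat > pen.py <<'E'
from asc import *
def pen(f,p,yaw,pad=3,top=True):
    c=(p[0]+.0057,p[1]+.003);z=p[2]-.1576
    q={'tabTL':(0,.014,.22),'tabTR':(0,-.014,.22),'crL':(0,.0255,.175),'crR':(0,-.0255,.175),'eyeL':(0,.0255,.137),'eyeR':(0,-.0255,.137),'paneL':(0,.0225,.056),'paneR':(0,-.0225,.056),'bot':(0,0,0)}
    asc('scene',f,c,yaw,z,q,pad)
E
python3 - <<'E'
from pen import *
p=arm.get_state()['eef_pos'];snap('scene','s15.png');print(p)
pen('s15.png',p,33)
E
```

```text
t: 23.95
eef_pos: [0.3808, 0.197, 0.2624]
ee_rot: [3.14, 0.001, -2.562]
force: [0.7, 0.1, -2.8]
width: 0.0272
gripper_force: 40.0
[0.3808 0.197  0.2624]
tabTL [268.  155.2]; tabTR [276.1 157.1]; crL [265.6 165.4]; crR [280.  168.9]; eyeL [266.2 174.3]; eyeR [280.4 177.9]; paneL [268.4 192.6]; paneR [280.5 195.8]; bot [275.2 206. ]; 
x0 262
152 333223554211111112333
153 332213554211111112232
154 332113554211111111222
155 443112443ooo122222222
156 44321123oooo223322222
157 54421ooooooo233333322
158 54421ooooooo233333322
159 44431ooooooo233444322
160 444311oooooo223444332
161 444311oooooo134444332
162 444311oooooo234444332
163 44432ooooooo234444332
164 4433oooooooo244444322
165 4333oooooooo234444322
166 4333oooooooo23344432o
167 4333oo3333ooo223ooooo
168 3333oo333322222oooooo
169 4433oo3333322222ooooo
170 4443oo3333332222ooo33
171 4444oo3343332222ooo34
172 4444oo4444332222oo334
173 4443ooooo443o322oo344
174 44433ooooooooooooo344
175 44433ooooooooooooo344
176 33333oo3333ooooooo344
177 33333oo3333333oooo344
178 3332ooo333333322oo344
179 3222ooo3333332222o334
180 2222ooo3333332222o333
181 2222ooo2333322223o344
182 3322oooo2333222333344
183 3332oooo2333222333344
184 33333ooo3332223333344
185 33333ooo3322233333344
186 23333ooo3222233333344
187 22334ooo2222333343344
188 223343oo2222333443344
189 223333oo2223333443344
190 223344oooo33333444344
191 223444oooooo444444344
192 234444oooooooo4444334
193 344544oooooooooooooo3
194 444544oo333333oooooo3
195 444444oo333333433ooo3
196 443443oo3333333333oo3
197 443443oo3333333333oo3
198 4433333o3333333333oo3
199 4433333o3333333333oo3
200 4333333o3333333333oo3
201 4333333oo333333333oo3
202 3333333ooo33333333oo3
203 3333333ooooooo3333ooo
204 33333333ooooooooooooo
205 2232223333333oooooooo
206 2222222333333333ooooo
207 222222223333333333333
```

```bash
python3 -m crank '[{"dx":0.008,"dy":0.005,"dz":0,"twist":0,"grip":-1},{"dx":0.016,"dy":0.01,"dz":0,"twist":0,"grip":-1},{"dx":0.025,"dy":0.016,"dz":0,"twist":0,"grip":-1},{"dx":0.035,"dy":0.023,"dz":0.001,"twist":0,"grip":-1},{"dx":0.035,"dy":0.023,"dz":0.001,"twist":0,"grip":-1}]'
python3 -m crank '[{"dx":0.006,"dy":0.004,"dz":0,"twist":0,"grip":-1},{"dx":0.012,"dy":0.008,"dz":0,"twist":0,"grip":-1},{"dx":0.018,"dy":0.011,"dz":0,"twist":0,"grip":-1},{"dx":0.024,"dy":0.014,"dz":0,"twist":0,"grip":-1},{"dx":0.024,"dy":0.014,"dz":0,"twist":0,"grip":-1}]'
python3 - <<'E'
from pen import *
p=arm.get_state()['eef_pos'];snap('scene','s16.png');snap('top','t16.png');print(p)
pen('s16.png',p,33,3)
E
```

```text
t: 24.42
eef_pos: [0.4199, 0.2171, 0.2653]
ee_rot: [-3.141, 0.002, -2.567]
force: [0.2, 0.5, -2.2]
width: 0.0273
gripper_force: 40.0
t: 24.83
eef_pos: [0.4424, 0.2302, 0.2643]
ee_rot: [-3.141, -0.0, -2.566]
force: [-0.1, -0.7, -2.5]
width: 0.0272
gripper_force: 40.0
[0.4424 0.2302 0.2643]
tabTL [278.2 142.9]; tabTR [286.1 144.7]; crL [275.6 153. ]; crR [289.7 156.3]; eyeL [276.1 161.9]; eyeR [290.  165.2]; paneL [277.9 180.1]; paneR [289.8 183.1]; bot [284.3 193.4]; 
x0 272
139 333321111111111111233
140 333321111111111111223
141 333211111111111111222
142 333211oooo1o11211122#
143 443211oooooo22222222#
144 44431ooooooo23333322#
145 455321oooooo23333332#
146 455421oooooo22334332#
147 444321oooooo12344432#
148 444321oooooo12344432#
149 54432222oooo23444432#
150 55432333oooo23444432#
151 55543333oooo2444443##
152 65543332oooo2444443##
153 5543oooooooo2344432##
154 4332ooooooooo333433##
155 322ooooooooooooooo3##
156 222oooo22222o22ooo2##
157 2222ooo222222222oo3##
158 2222ooo222222222oo3##
159 2222ooo222222222o33##
160 2222ooooo2222222o33##
161 2222ooooooooo322o33##
162 2222ooooooooooooo33
[... 160 characters left out ...]
69 2222ooo33ooo44###3322
170 2222ooo3444444###3o22
171 2222ooo3344444###3o22
172 2222ooo3344444##33o22
173 22222oo3344444##2oo22
174 22222oo33444####3oo22
175 22222oo3344####33oo22
176 22222oo3444####333o22
177 22222oo3344###3333o22
178 22222oo3344##44333o22
179 22222oo3333#444433o22
180 22222oo3333344444oo22
181 22222oo33333ooooooo22
182 22222oo33444444oooo33
183 22222oo33444444443344
184 222223o33444444443344
185 222233o33444444443344
186 222333o33444444443344
187 223333oo3344444443344
188 2233333o3334444443344
189 2233333o3333344443344
190 2233343ooo33333443344
191 2333333ooooo333333o44
192 33333333ooooooooooo44
193 3333233333333oooooo44
194 23322333333333333o344
195 222222333333333333333
```

```bash
python3 -m crank '[{"dx":-0.002,"dy":0.003,"dz":-0.003,"twist":0,"grip":-1},{"dx":-0.002,"dy":0.003,"dz":-0.007,"twist":0,"grip":-1},{"dx":-0.002,"dy":0.003,"dz":-0.011,"twist":0,"grip":-1},{"dx":-0.002,"dy":0.003,"dz":-0.014,"twist":0,"grip":-1},{"dx":-0.002,"dy":0.003,"dz":-0.014,"twist":0,"grip":-1}]' 50
python3 -m crank '[{"dx":0,"dy":0,"dz":-0.002,"twist":0,"grip":-1},{"dx":0,"dy":0,"dz":-0.004,"twist":0,"grip":-1},{"dx":0,"dy":0,"dz":-0.006,"twist":0,"grip":-1},{"dx":0,"dy":0,"dz":-0.008,"twist":0,"grip":-1},{"dx":0,"dy":0,"dz":-0.008,"twist":0,"grip":-1}]'
python3 -m crank '[{"dx":0,"dy":0,"dz":-0.002,"twist":0,"grip":-1},{"dx":0,"dy":0,"dz":-0.004,"twist":0,"grip":-1},{"dx":0,"dy":0,"dz":-0.006,"twist":0,"grip":-1},{"dx":0,"dy":0,"dz":-0.008,"twist":0,"grip":-1},{"dx":0,"dy":0,"dz":-0.008,"twist":0,"grip":-1}]'
cat > trav.py <<'E'
from pen import *
import sys
f=sys.argv[1];snap('scene',f)
m=comp('scene',f,(0,120,70),(8,255,255),(305,115,325,160))|comp('scene',f,(172,120,70),(180,255,255),(305,115,325,160)); k,l,st,ce=cv2.connectedComponentsWithStats(m);print([(s[4],c.round(1)) for s,c in zip(st[1:],ce[1:])],'zero 127.3; 2.33px/10mm')
E
python3 trav.py s17.png
```

```text
t: 25.35
eef_pos: [0.4387, 0.2324, 0.2497]
ee_rot: [-3.142, -0.001, -2.566]
force: [-0.2, 0.7, -3.3]
width: 0.0272
gripper_force: 50.0
t: 25.77
eef_pos: [0.4392, 0.2326, 0.2422]
ee_rot: [-3.142, -0.0, -2.566]
force: [-0.3, 0.0, -2.9]
width: 0.0269
gripper_force: 50.0
t: 26.18
eef_pos: [0.4392, 0.2327, 0.2343]
ee_rot: [-3.142, -0.0, -2.566]
force: [-0.6, 0.6, 0.0]
width: 0.027
gripper_force: 50.0
[(np.int32(8), array([311.4, 130.2])), (np.int32(3), array([318., 141.]))] zero 127.3; 2.33px/10mm
```

```bash
python3 -m crank '[{"dx":0,"dy":0,"dz":-0.002,"twist":0,"grip":-1},{"dx":0,"dy":0,"dz":-0.004,"twist":0,"grip":-1},{"dx":0,"dy":0,"dz":-0.006,"twist":0,"grip":-1},{"dx":0,"dy":0,"dz":-0.008,"twist":0,"grip":-1},{"dx":0,"dy":0,"dz":-0.008,"twist":0,"grip":-1}]'
python3 -m crank '[{"dx":0,"dy":0,"dz":-0.002,"twist":0,"grip":-1},{"dx":0,"dy":0,"dz":-0.004,"twist":0,"grip":-1},{"dx":0,"dy":0,"dz":-0.006,"twist":0,"grip":-1},{"dx":0,"dy":0,"dz":-0.008,"twist":0,"grip":-1},{"dx":0,"dy":0,"dz":-0.008,"twist":0,"grip":-1}]'
python3 trav.py s18.png
```

```text
t: 26.65
eef_pos: [0.4392, 0.2327, 0.2262]
ee_rot: [-3.142, -0.0, -2.566]
force: [0.0, -0.9, 2.3]
width: 0.0271
gripper_force: 50.0
t: 27.07
eef_pos: [0.4393, 0.2327, 0.2183]
ee_rot: [-3.142, -0.0, -2.566]
force: [-0.5, -0.8, 3.5]
width: 0.027
gripper_force: 50.0
[(np.int32(5), array([310.4, 133.2])), (np.int32(1), array([313., 134.])), (np.int32(3), array([318., 141.]))] zero 127.3; 2.33px/10mm
```

```bash
python3 -m crank '[{"dx":0,"dy":0,"dz":-0.001,"twist":0,"grip":-1},{"dx":0,"dy":0,"dz":-0.002,"twist":0,"grip":-1},{"dx":0,"dy":0,"dz":-0.004,"twist":0,"grip":-1},{"dx":0,"dy":0,"dz":-0.006,"twist":0,"grip":-1},{"dx":0,"dy":0,"dz":-0.006,"twist":0,"grip":-1}]'
python3 -m crank '[{"dx":0,"dy":0,"dz":-0.001,"twist":0,"grip":-1},{"dx":0,"dy":0,"dz":-0.002,"twist":0,"grip":-1},{"dx":0,"dy":0,"dz":-0.004,"twist":0,"grip":-1},{"dx":0,"dy":0,"dz":-0.005,"twist":0,"grip":-1},{"dx":0,"dy":0,"dz":-0.005,"twist":0,"grip":-1}]'
python3 - <<'E'
from pen import *
p=arm.get_state()['eef_pos'];snap('scene','s19.png')
m=comp('scene','s19.png',(0,120,70),(8,255,255),(305,115,325,160))|comp('scene','s19.png',(172,120,70),(180,255,255),(305,115,325,160)); k,l,st,ce=cv2.connectedComponentsWithStats(m);print([(s[4],c.round(1)) for s,c in zip(st[1:],ce[1:])])
pen('s19.png',p,33,2)
E
```

```text
t: 27.53
eef_pos: [0.4392, 0.2327, 0.2122]
ee_rot: [3.142, -0.0, -2.566]
force: [-1.0, 0.0, 2.7]
width: 0.0271
gripper_force: 50.0
t: 27.95
eef_pos: [0.439, 0.2325, 0.2072]
ee_rot: [-3.142, -0.001, -2.566]
force: [-0.3, -0.9, 4.3]
width: 0.0271
gripper_force: 50.0
[(np.int32(8), array([311.1, 134.8])), (np.int32(3), array([318., 141.]))]
tabTL [277.7 156.7]; tabTR [285.4 158.5]; crL [275.2 166.3]; crR [288.9 169.6]; eyeL [275.7 174.8]; eyeR [289.2 178.1]; paneL [277.4 192.1]; paneR [289.  195.1]; bot [283.7 204.8]; 
x0 273
154 332111211111111122
155 322112221111111122
156 3211ooooo111111122
157 4321oooooo22222222
158 4321oooooo22333322
159 4421oooooo22333332
160 4421oooooo22334432
161 4431oooooo22334432
162 4431ooooooo2344432
163 44311ooooo22344432
164 44322ooooo23444432
165 332ooooooo2344443#
166 222ooooooo2344443#
167 22ooooooooo334433#
168 22ooooooooo2333o3#
169 22ooo22222222ooo3#
170 22ooo222222222oo3#
171 32ooo2222222222o3#
172 33ooo2222223222332
173 33ooooo22oooo22332
174 333oooooooooo22332
175 333oooooooooo33o32
176 222oooooooooooooo2
177 222ooo2344ooo4ooo2
178 22ooo22344433343o2
179 222oo22344433#33o2
180 222oo2234433##33o2
181 222oo22344####3332
182 222oo22334####4333
183 222ooo2334###44334
184 222oo32334###44444
185 222oo33334###44444
186 222oo33333##444444
187 222oo3343434444444
188 222oo3344444444344
189 222oo3334444444444
190 2222o3334444444444
191 2222oo444444444444
192 2222oooooo44444434
193 2223oooooooooooo34
194 2223oo333333ooooo4
195 2233oo333333333oo3
196 2333oo333333333oo3
197 3333oo333333333oo3
198 33433o3333333333o3
199 33333o333333333ooo
200 3333oo3333333333oo
201 2222ooo333333333oo
202 2222ooooo3333333oo
203 2222ooooooooo33ooo
204 22222ooooooooooooo
205 32222222oooooooooo
```

The gate is bending (about 10 mm relative) and travel is about 32 mm, so I carry on gently.

```bash
python3 -m crank '[{"dx":0,"dy":0,"dz":-0.001,"twist":0,"grip":-1},{"dx":0,"dy":0,"dz":-0.002,"twist":0,"grip":-1},{"dx":0,"dy":0,"dz":-0.004,"twist":0,"grip":-1},{"dx":0,"dy":0,"dz":-0.005,"twist":0,"grip":-1},{"dx":0,"dy":0,"dz":-0.005,"twist":0,"grip":-1}]'
python3 trav.py s20.png
python3 -m crank '[{"dx":0,"dy":0,"dz":-0.001,"twist":0,"grip":-1},{"dx":0,"dy":0,"dz":-0.002,"twist":0,"grip":-1},{"dx":0,"dy":0,"dz":-0.003,"twist":0,"grip":-1},{"dx":0,"dy":0,"dz":-0.004,"twist":0,"grip":-1},{"dx":0,"dy":0,"dz":-0.004,"twist":0,"grip":-1}]'
python3 trav.py s21.png
```

```text
t: 28.42
eef_pos: [0.4393, 0.2327, 0.2025]
ee_rot: [-3.142, 0.0, -2.566]
force: [0.1, -0.6, 4.4]
width: 0.0269
gripper_force: 50.0
[(np.int32(7), array([311.3, 135.6])), (np.int32(3), array([318., 141.]))] zero 127.3; 2.33px/10mm
t: 28.88
eef_pos: [0.4395, 0.2328, 0.1987]
ee_rot: [-3.142, 0.001, -2.566]
force: [-1.1, -0.6, 5.8]
width: 0.0268
gripper_force: 50.0
[(np.int32(10), array([311.2, 136.1])), (np.int32(3), array([318., 141.]))] zero 127.3; 2.33px/10mm
```

Force is climbing, so the bar is likely too near the hinge. I'll slide it a little to the front while holding height.

```bash
python3 -m crank '[{"dx":-0.0008,"dy":-0.0005,"dz":0,"twist":0,"grip":-1},{"dx":-0.0017,"dy":-0.001,"dz":0,"twist":0,"grip":-1},{"dx":-0.0025,"dy":-0.0016,"dz":0,"twist":0,"grip":-1},{"dx":-0.003,"dy":-0.002,"dz":0,"twist":0,"grip":-1},{"dx":-0.003,"dy":-0.002,"dz":0,"twist":0,"grip":-1}]'
python3 trav.py s22.png
python3 -m crank '[{"dx":-0.001,"dy":-0.0006,"dz":0,"twist":0,"grip":-1},{"dx":-0.002,"dy":-0.0013,"dz":0,"twist":0,"grip":-1},{"dx":-0.002,"dy":-0.0013,"dz":0,"twist":0,"grip":-1},{"dx":-0.002,"dy":-0.0013,"dz":0,"twist":0,"grip":-1},{"dx":-0.002,"dy":-0.0013,"dz":0,"twist":0,"grip":-1}]'
python3 trav.py s23.png
```

```text
t: 29.35
eef_pos: [0.4362, 0.2308, 0.1986]
ee_rot: [3.141, 0.0, -2.566]
force: [-1.4, -0.1, 3.9]
width: 0.0272
gripper_force: 50.0
[(np.int32(8), array([310.9, 135.1])), (np.int32(3), array([318., 141.]))] zero 127.3; 2.33px/10mm
t: 29.82
eef_pos: [0.434, 0.2292, 0.1983]
ee_rot: [-3.142, -0.001, -2.566]
force: [-1.4, -1.9, 2.1]
width: 0.0267
gripper_force: 50.0
[(np.int32(8), array([311.1, 133.8])), (np.int32(3), array([318., 141.]))] zero 127.3; 2.33px/10mm
```

```bash
python3 -m crank '[{"dx":0,"dy":0,"dz":-0.001,"twist":0,"grip":-1},{"dx":0,"dy":0,"dz":-0.002,"twist":0,"grip":-1},{"dx":0,"dy":0,"dz":-0.003,"twist":0,"grip":-1},{"dx":0,"dy":0,"dz":-0.004,"twist":0,"grip":-1},{"dx":0,"dy":0,"dz":-0.004,"twist":0,"grip":-1}]'
python3 trav.py s24.png
python3 -m crank '[{"dx":0,"dy":0,"dz":-0.001,"twist":0,"grip":-1},{"dx":0,"dy":0,"dz":-0.002,"twist":0,"grip":-1},{"dx":0,"dy":0,"dz":-0.003,"twist":0,"grip":-1},{"dx":0,"dy":0,"dz":-0.004,"twist":0,"grip":-1},{"dx":0,"dy":0,"dz":-0.004,"twist":0,"grip":-1}]'
python3 trav.py s25.png
```

```text
t: 30.28
eef_pos: [0.4343, 0.2295, 0.1942]
ee_rot: [-3.142, -0.0, -2.566]
force: [-0.3, 0.4, -0.9]
width: 0.0271
gripper_force: 50.0
[(np.int32(7), array([311.7, 129.9])), (np.int32(3), array([318., 141.]))] zero 127.3; 2.33px/10mm
t: 30.75
eef_pos: [0.4343, 0.2294, 0.1905]
ee_rot: [3.142, 0.0, -2.566]
force: [-0.7, -0.4, 0.0]
width: 0.0269
gripper_force: 50.0
[(np.int32(7), array([311.3, 131.1])), (np.int32(3), array([318., 141.]))] zero 127.3; 2.33px/10mm
```

It snapped in: travel fell back to about 11–16 mm and the pendant's weight is fully borne. Release, rise and retreat.

```bash
python3 -m crank '[{"dx":0,"dy":0,"dz":0,"twist":0,"grip":-0.3},{"dx":0,"dy":0,"dz":0,"twist":0,"grip":-0.1},{"dx":0,"dy":0,"dz":0,"twist":0,"grip":0.3},{"dx":0,"dy":0,"dz":0,"twist":0,"grip":0.6},{"dx":0,"dy":0,"dz":0,"twist":0,"grip":0.8}]'
python3 -m crank '[{"dx":0,"dy":0,"dz":0,"twist":0,"grip":0.8},{"dx":0,"dy":0,"dz":0,"twist":0,"grip":0.8},{"dx":0,"dy":0,"dz":0.01,"twist":0,"grip":0.8},{"dx":0,"dy":0,"dz":0.03,"twist":0,"grip":0.8},{"dx":0,"dy":0,"dz":0.06,"twist":0,"grip":0.8}]'
python3 -m crank '[{"dx":0,"dy":0,"dz":0.04,"twist":0,"grip":0.8},{"dx":0,"dy":0,"dz":0.08,"twist":0,"grip":0.8},{"dx":0,"dy":0,"dz":0.11,"twist":0,"grip":0.8},{"dx":-0.02,"dy":-0.03,"dz":0.13,"twist":0,"grip":0.8},{"dx":-0.03,"dy":-0.07,"dz":0.13,"twist":0,"grip":0.8}]'
python3 -m crank '[{"dx":0,"dy":-0.04,"dz":0,"twist":0,"grip":0.8},{"dx":0,"dy":-0.08,"dz":0,"twist":0,"grip":0.8},{"dx":0,"dy":-0.12,"dz":0,"twist":0,"grip":0.8},{"dx":0,"dy":-0.16,"dz":0,"twist":0,"grip":0.8},{"dx":0,"dy":-0.2,"dz":0,"twist":0,"grip":0.8}]'
python3 trav.py s26.png
python3 - <<'E'
from pen import *
pen('s26.png',(.4343,.2294,.194),33,3)
E
```

```text
t: 31.22
eef_pos: [0.4343, 0.2294, 0.1905]
ee_rot: [-3.142, -0.0, -2.566]
force: [0.3, 0.0, 0.4]
width: 0.0519
gripper_force: 0.0
t: 31.63
eef_pos: [0.4331, 0.2285, 0.2498]
ee_rot: [-3.141, -0.004, -2.566]
force: [-0.3, 1.0, -0.2]
width: 0.0779
gripper_force: 0.0
t: 32.05
eef_pos: [0.4051, 0.1606, 0.3851]
ee_rot: [-3.141, 0.006, -2.564]
force: [0.1, -0.7, 1.0]
width: 0.0787
gripper_force: 0.0
t: 32.47
eef_pos: [0.4035, -0.0425, 0.3819]
ee_rot: [-3.141, 0.002, -2.565]
force: [1.7, 0.5, 0.0]
width: 0.0791
gripper_force: 0.0
[] zero 127.3; 2.33px/10mm
tabTL [277.2 160.7]; tabTR [284.9 162.6]; crL [274.7 170.3]; crR [288.4 173.6]; eyeL [275.2 178.6]; eyeR [288.7 182. ]; paneL [277.  195.8]; paneR [288.5 198.8]; bot [283.3 208.4]; 
x0 271
157 2222222222222223####
158 2222222222222222####
159 22222222222222222###
160 22222222o2222222222#
161 2222222oooooo22222##
162 222222oooooooo2222##
163 222222oooooooo222###
164 2222222ooooooo223###
165 2222222ooooooo223###
166 2222222ooooooo22####
167 222222oooooooo22####
168 222222oooooooo22####
169 3222oooooooooo22####
170 3322oooooooooo22####
171 33
[... 293 characters left out ...]

183 2222oo22233233443334
184 22222o22333334443344
185 22222o22333334443334
186 22222o22233334443334
187 22222o22223334443334
188 22222o22222334443334
189 22222o22222334443334
190 22222o22222333444334
191 22222o22222233344334
192 22222o22222223343334
193 22222oo2222222233334
194 22222ooooo3222222223
195 22222ooooooooo322o22
196 22222oooooooooooooo2
197 222222o23oooooooooo2
198 222222o2333333ooooo2
199 22222oo332223333ooo2
200 22222oo3222222332oo2
201 22222ooo222222332oo2
202 222223oo222222222oo2
203 222223oo222222222oo2
204 222222oo222222222oo2
205 22222oooo22222222oo2
206 332222ooooooo2222oo2
207 333222ooooooooooooo2
208 33332222oooooooooooo
209 333322222222ooooooo3
210 33333332222222223332
```

```bash
python3 -m crank '[{"dx":0.02,"dy":-0.035,"dz":0,"twist":0,"grip":0.8},{"dx":0.04,"dy":-0.07,"dz":0,"twist":0,"grip":0.8},{"dx":0.05,"dy":-0.11,"dz":0,"twist":0,"grip":0.8},{"dx":0.06,"dy":-0.15,"dz":0,"twist":0,"grip":0.8},{"dx":0.06,"dy":-0.18,"dz":0,"twist":0,"grip":0.8}]' >/dev/null
python3 trav.py s27.png
python3 -m crank '[{"dx":0,"dy":0,"dz":0,"twist":0,"grip":0.8},{"dx":0,"dy":0,"dz":0,"twist":0,"grip":0.8},{"dx":0,"dy":0,"dz":0,"twist":0,"grip":0.8},{"dx":0,"dy":0,"dz":0,"twist":0,"grip":0.8},{"dx":0,"dy":0,"dz":0,"twist":0,"grip":0.8}]' >/dev/null
python3 -m crank '[{"dx":0,"dy":0,"dz":0,"twist":0,"grip":0.8},{"dx":0,"dy":0,"dz":0,"twist":0,"grip":0.8},{"dx":0,"dy":0,"dz":0,"twist":0,"grip":0.8},{"dx":0,"dy":0,"dz":0,"twist":0,"grip":0.8},{"dx":0,"dy":0,"dz":0,"twist":0,"grip":0.8}]' >/dev/null
python3 trav.py s28.png
python3 - <<'E'
import cv2
a,b=[cv2.imread('pics/'+f)[100:215,260:320].astype(int) for f in('s27.png','s28.png')];d=abs(a-b).max(2);print(d.max(),(d>25).sum())
E
```

```text
[(np.int32(8), array([311.1, 130.2])), (np.int32(3), array([318., 141.]))] zero 127.3; 2.33px/10mm
[(np.int32(8), array([311.2, 130.1])), (np.int32(3), array([318., 141.]))] zero 127.3; 2.33px/10mm
19 0
```

The travel reads about 12 mm, steady, and nothing is moving. Handing in.

```bash
python3 -c "
from station import arm
print(arm.job_done())"
```

```text
the job is handed in; nothing more can be done
None
```

I handed the job in: the carrier hangs on the bar, the pendant's eye bar is past the gate at the bottom of its hook, and the balance stands still at about 12 mm, having reached about 38 mm at most (red zone from 52 mm); I don't have the verdict, and I did not measure the bystanders again at the end.

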